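Sweep the spilled eyelets into the catch tray

TASK

Three brass eyelets lie spilled on the green desk: sweep all three with the fingertips, sliding them gently along the desk top, through the open side of the three-walled walnut catch tray until each lies flat and completely inside it. Do not pinch, lift or flick the eyelets, and leave everything else on the desk where it stands. Finish with the hand clear.

Things in the scene. Friction and masses are not known exactly. Their poses are not given: they have to be found in the camera images.
- eyelet_a: brass eyelet (grommet) lying flat on the desk, flange down: a flange ring 32 mm across and 5 mm high with a collar 22 mm across on top, 11 mm high in all, 16 mm hole through it, about 16 g, slides easily; origin at the centre of its underside, z up. It is the same as the other two.
- eyelet_b: brass eyelet (grommet) lying flat on the desk, flange down: a flange ring 32 mm across and 5 mm high with a collar 22 mm across on top, 11 mm high in all, 16 mm hole through it, about 16 g, slides easily; origin at the centre of its underside, z up. It is the same as the other two.
- eyelet_c: brass eyelet (grommet) lying flat on the desk, flange down: a flange ring 32 mm across and 5 mm high with a collar 22 mm across on top, 11 mm high in all, 16 mm hole through it, about 16 g, slides easily; origin at the centre of its underside, z up. It is the same as the other two.
- catch_tray: catch tray fixed to the desk: three upright walnut walls 10 mm thick and 26 mm high, no floor (the desk is its floor), no lip at its open side. Inside it is 150 mm wide along its own x and 110 mm deep along its own y. Origin on the desk at the middle of the inside; its own +y points from the open side to the closed back wall, so the open side is at y = -55 mm, the back wall's inner face at y = +55 mm and the side walls' inner faces at x = -75 and +75 mm.
- die: setting die, a bare steel stepped round post standing loose on the desk, 28 mm across at the foot, 45 mm high; origin at the centre of its underside. Not to be moved.
- tape_roll: clear roll of tape lying flat, loose, 52 mm across, 18 mm high; origin at the centre of its underside. Not to be moved.
- staple_remover: yellow plastic staple remover, loose, about 60 mm long along its x, 18 mm wide, 40 mm high; origin under its middle. Not to be moved.
- mug: white ceramic mug of pencils, loose, 80 mm across, handle to its own +y reaching 71 mm from the axis, 92 mm high, pencils up to 200 mm high; origin at the centre of its underside. Not to be moved.
- stapler: black stapler lying on its base, loose, 150 mm long along its x, 36 mm wide, about 70 mm high; origin under its middle. Not to be moved.
- ruler: heavy steel ruler lying flat, loose, 320 mm long along its y, 36 mm wide, 4 mm thick; origin under its middle. Not to be moved.

How it is judged:
By the outcome, as a careful person would: the job done as asked, in the order asked, and still so for the second after the job is handed in, with the robot touching nothing.
It also fails if it takes over 72 s, if anything falls off the work surface, if the arm or the gripper's body presses on something with over 40 N, if the wrist force passes 120 N, or if a joint passes its speed limit or range.

ROBOT

A 6-joint arm with a two-finger parallel gripper is mounted at the origin on the work surface. World frame = base frame: x ahead of the robot, y to its left, z up, the work surface at z = 0. Lengths are in m, angles in rad, forces in N, time in s.
With the tool pointing down it reaches from about 0.35 to 0.775 m from the base axis. Payload 7.3 kg.
Tool frame: the origin (TCP) lies at the very end of the fingers, on their centre line; the grasp point (between the pads) lies 19 mm behind it (arm.grasp_offset is the z of the grasp point in the tool frame, in m); z points along the fingers, y is the direction in which the jaws open and shut (so a half turn about z gives the same grasp; the last joint's range is limited). The gripper opens to 92 mm and grips with 3 to 60 N. Pads are 19 mm wide; open, the fingers measure 130 mm over their backs; the gripper's body (75 mm by 190 mm) begins 47 mm behind the grasp point.
Start: joints at [-1.36, 0.342, 1.524, -0, 1.275, -0.146], TCP at [0.183, -0.492, 0.227] pointing down, gripper open.
Joint ranges: [-2.53, 2.53], [-0.77, 2.02], [0.04, 2.7], [-1, 4.14], [0.28, 2.66], [-3.11, 3.11]. Speed limits (rad/s): [2.57, 2.57, 3.14, 3.14, 3.14, 3.14].

INTERFACE

Orientations are given as a unit quaternion [x, y, z, w].
In Python, from cell import arm, read_camera, camera_info gives the robot as it stands.
- The arm moves only by the tool apply_moves, never from a script. Its argument "series" is a list of rows, each a list of 6 numbers: the shift along the tool's x, y, z in cm, then the turn, a rotation vector about the tool's x, y, z in degrees. In form: [[x, y, z, ax, ay, az], ...]. A call has 1 to 12 rows; each row is the pose to reach, as a shift and turn from the pose commanded when the call began, along the tool's axes at that moment; what a row does not reach only later rows make up. A row lasts 1/10 s, in which the tool goes at most 50 mm and 8.59 degrees, less where a joint would pass 70% of its speed; a pose out of reach is approached as far as the arm can. A call with a gripper value outside its range is refused whole. "jaw" is the closure, from 0 (fully open) to 1 (shut), set as the call begins (left out, the last holds). The fingers move at their own pace and stop on an object; "newtons" is the grip in N (left out, the last holds). Time passes only in rows, so rows that repeat a pose let the fingers close. It gives the time, the measured TCP pose, the force and the opening at its end, in the units of the state.
- arm.observe(): the state, without advancing time (a new reading comes with each control period).
- read_camera(name): name is "scene" or "side" or "wrist"; returns the picture (400x640x3 uint8, red, green, blue); there is no depth.
- camera_info(name): a dict with "mtx" (3x3 intrinsics, pixels), "extrinsics" (4x4, takes a point from world to camera coordinates). Camera axes: x right, y up, looking along -z (the intrinsics and any distortion apply to the point x, -y, -z); pixel columns grow to the right and rows downward; lengths in m; the calibration is good to about 2 mm. A picture is of the moment at which its call begins: read the wrist's pose just before it. camera_info takes no time and is no camera call; for the wrist camera it gives the pose at the moment of the call.
- arm.close_job(): hands the job in, once; it reports no verdict.
The state is a dict: "clock": time; "joints": joint angles; "joint_velocities": joint speeds; "joint_efforts": joint torques, N m; "tcp_pos": TCP position; "tool_rot": TCP orientation; "ft_force": force on the tool from outside, world axes, zero at the start; "torque": the same for the moment, N m; "opening": finger opening in m.
Only numpy, scipy, OpenCV 4.12 (cv2) and the standard library are available. Lean on these libraries where they do the work, as an engineer would, in place of code of your own. Each camera call takes 0.05 s, during which the arm holds its last target.

## Working session

There is one attempt and no reset: what is moved stays moved. The work goes in short steps, Python scripts to look and compute and a tool call to move; the robot and the scene stay as the last step left them, time stands still between calls to the robot, and variables do not carry over. Pictures are saved under pics/ and viewed, and the job is handed in when it is done.

Besides the shell and the picture viewer there is one more tool, called after "Emit:" as name(argument=value, ...), one argument or row to a line, values as JSON. apply_moves: Moves the arm, as the interface text tells. Its arguments: {"type":"object","properties":{"series":{"type":"array","items":{"type":"array","items":{"type":"number"}}},"jaw":{"type":"number"},"newtons":{"type":"number"}},"required":["series"]}

```bash
mkdir -p pics; ls
python3 - <<'E'
from cell import arm, read_camera, camera_info
import cv2
print(arm.observe())
for n in("scene","side","wrist"):
    i=camera_info(n);print(n,i)
    cv2.imwrite(f"pics/{n}0.png",read_camera(n)[:,:,::-1])
E
```

```text
pics
{'clock': 0.0, 'joints': array([-1.36002323e+00,  3.42727479e-01,  1.52503105e+00,  1.88474713e-05,
        1.27538440e+00, -1.46016355e-01]), 'joint_velocities': array([ 3.57426134e-04, -2.35944756e-04, -7.08698808e-04,  1.33724023e-03,
        9.96977774e-05, -2.03953786e-04]), 'joint_efforts': array([ 6.93579950e-04, -4.31241381e+01, -2.44213593e+01,  7.19156535e-02,
        5.60371298e-02, -1.28886263e-04]), 'tcp_pos': array([ 0.18329733, -0.49152621,  0.2260376 ]), 'tool_rot': array([ 9.84130009e-01,  1.77447244e-01, -1.60845780e-05, -7.75021223e-04]), 'ft_force': array([-0.8049776 ,  0.31096152, -0.41066562]), 'torque': array([ 0.00648585, -0.00922798, -0.01535154]), 'opening': 0.09149487641075665}
scene {'mtx': array([[459.47266471,   0.        , 316.0321506 ],
       [  0.        , 459.47266471, 198.78282896],
       [  0.        ,   0.        ,   1.        ]]), 'extrinsics': array([[-0.16793087,  0.98564871,  0.01719996,  0.21586506],
       [-0.76086838, -0.14068803,  0.63347153,  0.42854735],
       [ 0.62680023,  0.09329252,  0.77357481, -1.68318564],
       [ 0.    
[... 204 characters left out ...]
       ]]), 'extrinsics': array([[ 0.92008987, -0.39119048, -0.02011583, -0.59384082],
       [ 0.24995023,  0.54679864,  0.79908455, -0.12809476],
       [-0.30159496, -0.74025756,  0.60088204, -1.00969061],
       [ 0.        ,  0.        ,  0.        ,  1.        ]])}
wrist {'mtx': array([[344.63958965,   0.        , 314.81570172],
       [  0.        , 344.63958965, 200.9581808 ],
       [  0.        ,   0.        ,   1.        ]]), 'extrinsics': array([[ 0.34909786, -0.93708536, -0.0013097 , -0.52461506],
       [ 0.89997363,  0.33566119, -0.27817088,  0.03666616],
       [ 0.26110948,  0.09593016,  0.96053071, -0.39070313],
       [ 0.        ,  0.        ,  0.        ,  1.        ]])}
```

View pics/scene0.png

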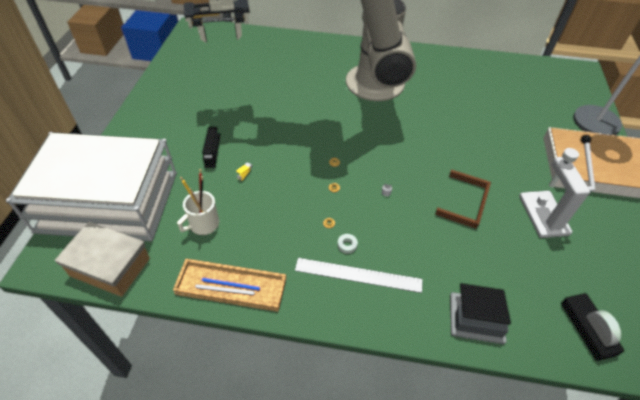

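View pics/side0.png

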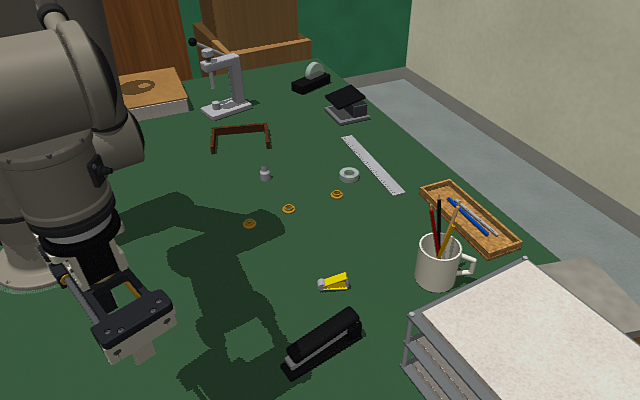

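View pics/wrist0.png

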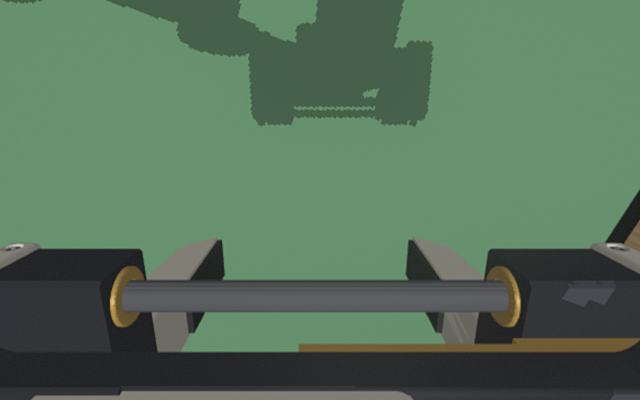

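The scene view shows three eyelets at about (334,162), (334,187) and (329,222). The die is at (387,190) and the tape at (347,243). The tray spans (437–490, 173–225), with its open side to the left, toward −y. I'll enlarge both views.

Run:
```python
import cv2
s=cv2.imread("pics/scene0.png")[140:270,300:500]
cv2.imwrite("pics/s1.png",cv2.resize(s,None,fx=4,fy=4,interpolation=cv2.INTER_CUBIC))
s=cv2.imread("pics/side0.png")[110:240,200:400]
cv2.imwrite("pics/d1.png",cv2.resize(s,None,fx=4,fy=4,interpolation=cv2.INTER_CUBIC))
```

```text
(no output)
```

View pics/s1.png

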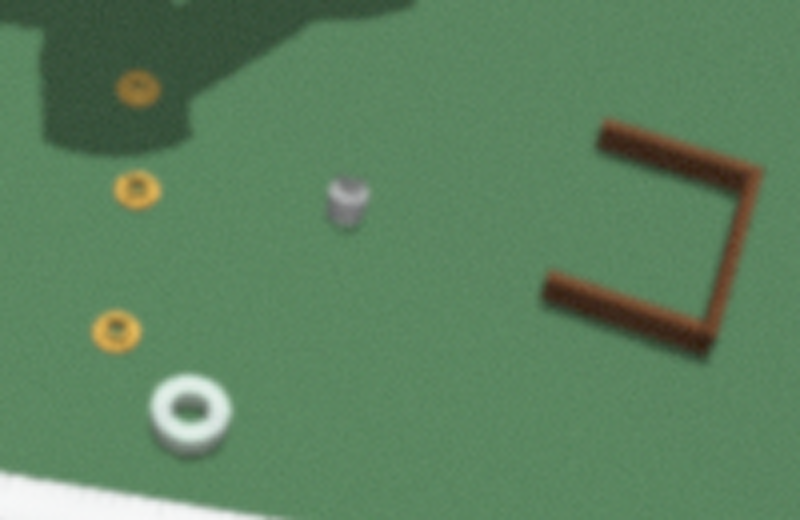

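View pics/d1.png

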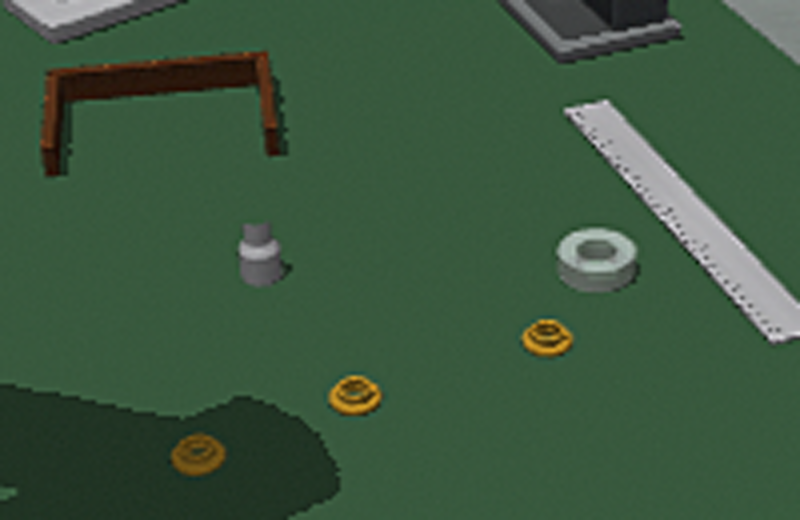

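Enlarged 4×, the scene crop (offset 300,140) and side crop (offset 200,110) show the eyelets, die, tape and tray corners clearly. Next I'll turn these into positions.

```bash
cat > h.py <<'E'
import numpy as np
from cell import arm, read_camera, camera_info
def proj(n,P,info=None):
    i=info or camera_info(n);E=i["extrinsics"];p=E[:3,:3]@np.array(P,float)+E[:3,3]
    q=i["mtx"]@np.array([p[0],-p[1],-p[2]]);return q[:2]/q[2]
def ray(n,uv,z,info=None):
    i=info or camera_info(n);E=i["extrinsics"];R=E[:3,:3];o=-R.T@E[:3,3]
    d=np.linalg.inv(i["mtx"])@np.array([uv[0],uv[1],1.]);d=R.T@np.array([d[0],-d[1],-d[2]])
    return (o+d*(z-o[2])/d[2])
def crop(x,y,x0,y0,f=4): return ((x+.5)/f-.5+x0,(y+.5)/f-.5+y0)
E
python3 - <<'E'
from h import *
S=lambda x,y,z:ray("scene",crop(x,y,300,140),z)[:2].round(4)
D=lambda x,y,z:ray("side",crop(x,y,200,110),z)[:2].round(4)
print("e1",S(138,89,.005),D(198,455,.005))
print("e2",S(138,190,.005),D(355,396,.005))
print("e3",S(117,332,.005),D(547,338,.005))
print("tape",S(190,411,.018),D(597,248,.018), D(597,258,.01))
print("die foot",S(347,213,.0),D(261,272,.0))
print("tray scene outer top: near-open, near-back, far-back, far-open")
for p in[(607,120),(762,171),(710,338),(553,270)]:print(S(*p,.026))
for p in[(50,70),(265,54)]:print("side back outer top",D(*p,.026))
for p in[(43,174),(60,174),(268,154),(287,154)]:print("open end bottoms",D(*p,0))
for p in[(64,100),(260,82)]:print("back inner bottom?",D(*p,0))
for p in[(0,470),(270,520)]:print("ruler edge",S(*p,0))
print("staple", ray("side",(333,288),.0)[:2])
E
```

```text
e1 [ 0.4344 -0.0885] [ 0.4308 -0.0892]
e2 [ 0.536  -0.0738] [ 0.5335 -0.0753]
e3 [ 0.6667 -0.0695] [ 0.664  -0.0703]
tape [ 0.7315 -0.0115] [ 0.7285 -0.0096] [ 0.7286 -0.0097]
die foot [0.5258 0.0797] [0.5235 0.0826]
tray scene outer top: near-open, near-back, far-back, far-open
[0.4216 0.2631]
[0.4525 0.3745]
[0.6145 0.3289]
[0.5742 0.2234]
side back outer top [0.4494 0.375 ]
side back outer top [0.6077 0.3291]
open end bottoms [0.4168 0.2696]
open end bottoms [0.4281 0.2643]
open end bottoms [0.5749 0.227 ]
open end bottoms [0.5877 0.2211]
back inner bottom? [0.4555 0.3717]
back inner bottom? [0.6028 0.3343]
ruler edge [ 0.7875 -0.1284]
ruler edge [0.7935 0.0494]
staple [ 0.52954084 -0.34542463]
```

```bash
cat >> h.py <<'E'
from scipy.spatial.transform import Rotation as Ro
import json,sys
def pose(x,y,z,yaw):
    a=np.radians(yaw);c,s=np.cos(a),np.sin(a)
    return np.array([x,y,z]),np.array([[c,s,0],[s,-c,0],[0,0,-1.]])
def rows(start,tgts):
    """start=(p,R); tgts list of (x,y,z,yaw) TCP"""
    p,R=start;out=[]
    for t in tgts:
        q,Q=pose(*t);d=R.T@(q-p)*100;rv=np.degrees(Ro.from_matrix(R.T@Q).as_rotvec())
        out.append([round(float(v),2) for v in d]+[round(float(v),1) for v in rv])
    return out
def measured():
    o=arm.observe();return o["tcp_pos"],Ro.from_quat(o["tool_rot"]).as_matrix()
def ecen(x,y,yaw,z=.003,back=.0211):
    a=np.radians(yaw);return (x-back*np.cos(a),y-back*np.sin(a),z,yaw)
def interp(a,b,n): return [tuple(np.array(a)+(np.array(b)-np.array(a))*k/n) for k in range(1,n+1)]
TO=np.array([.515,.293]);TX=np.array([.966,-.259]);TY=np.array([.259,.966])
def tray(x,y): return TO+TX*x+TY*y
E
python3 - <<'E'
from h import *
from scipy.optimize import least_squares
# refine tray pose
obs=[("scene",(607,120),(-85,-55,26)),("scene",(762,171),(-85,65,26)),("scene",(710,338),(85,65,26)),("scene",(553,270),(85,-55,26)),
("side",(50,70),(-85,65,26)),("side",(265,54),(85,65,26)),("side",(43,174),(-85,-55,0)),("side",(60,174),(-75,-55,0)),("side",(268,154),(75,-55,0)),("side",(287,154),(85,-55,0))]
I={n:camera_info(n) for n in("scene","side")}
def f(v):
    r=[]
    c,s=np.cos(v[2]),np.sin(v[2])
    for n,uv,P in obs:
        uv=crop(*uv,300,140) if n=="scene" else crop(*uv,200,110)
        x,y,z=np.array(P)/1000
        r+=list(proj(n,(v[0]+c*x-s*y,v[1]+s*x+c*y,z),I[n])-uv)
    return r
s=least_squares(f,[.515,.293,-.26]);print(s.x,np.round(s.fun,1))
st=measured()
a=(.183,-.492,.227,20.4);b=ecen(.4325,-.089,82.5,z=.20,back=.06)
print(b);print(rows(st,interp(a,b,11)+[b]))
E
```

```text
[ 0.51423463  0.29344123 -0.26678576] [-0.1 -0.9  1.3 -0.6  1.8 -0.1 -2.   1.8 -0.3 -0.5  1.3 -1.   0.8  1.
  0.1  0.7 -0.2  1.2 -1.6  0.9]
(np.float64(0.42466842846679687), np.float64(-0.14848669168242862), 0.2, 82.5)
[[3.1, -2.14, 0.17, -0.1, -0.0, -5.6], [6.25, -4.29, 0.42, -0.1, -0.0, -11.2], [9.4, -6.45, 0.67, -0.1, -0.0, -16.9], [12.55, -8.61, 0.92, -0.1, -0.0, -22.5], [15.7, -10.77, 1.16, -0.1, -0.0, -28.2], [18.85, -12.93, 1.41, -0.1, -0.0, -33.8], [22.0, -15.09, 1.66, -0.1, -0.0, -39.5], [25.15, -17.25, 1.91, -0.1, -0.0, -45.1], [28.3, -19.4, 2.16, -0.1, -0.0, -50.8], [31.45, -21.56, 2.41, -0.1, -0.0, -56.4], [34.6, -23.72, 2.65, -0.1, -0.0, -62.1], [34.6, -23.72, 2.65, -0.1, -0.0, -62.1]]
```

Emit:
apply_moves(
  series=[
    [3.1, -2.1, 0.2, -0.1, 0, -5.6],
    [6.3, -4.3, 0.4, -0.1, 0, -11.2],
    [9.4, -6.5, 0.7, -0.1, 0, -16.9],
    [12.6, -8.6, 0.9, -0.1, 0, -22.5],
    [15.7, -10.8, 1.2, -0.1, 0, -28.2],
    [18.9, -12.9, 1.4, -0.1, 0, -33.8],
    [22, -15.1, 1.7, -0.1, 0, -39.5],
    [25.2, -17.3, 1.9, -0.1, 0, -45.1],
    [28.3, -19.4, 2.2, -0.1, 0, -50.8],
    [31.5, -21.6, 2.4, -0.1, 0, -56.4],
    [34.6, -23.7, 2.7, -0.1, 0, -62.1],
    [34.6, -23.7, 2.7, -0.1, 0, -62.1],
  ],
  jaw=0.76,
)

```text
clock: 1.35
tcp_pos: [0.4262, -0.1458, 0.1992]
tool_rot: [0.749, 0.662, 0.001, 0.0]
ft_force: [0.5, -1.3, -0.0]
opening: 0.0224
```

Run:
```python
from h import *
import cv2
o=arm.observe();print(o["clock"],o["tcp_pos"],o["opening"],o["joint_velocities"].round(2))
i=camera_info("wrist");im=read_camera("wrist")
cv2.imwrite("pics/w1.png",im[:,:,::-1].copy())
for P in[(.4325,-.089,.005),(.5345,-.0745,.005),(.6655,-.070,.005),(.5245,.081,0)]:print(proj("wrist",P,i))
np.savez("w1.npz",**i)
```

```text
1.35 [ 0.42617965 -0.14578723  0.199213  ] 0.022359059150494083 [-0.08 -0.01  0.01 -0.04  0.01  0.01]
[315.37181704 118.81872877]
[417.28958607  90.44890178]
[553.94604433  67.91115047]
[396.67230802 -94.8853254 ]
```

View pics/w1.png

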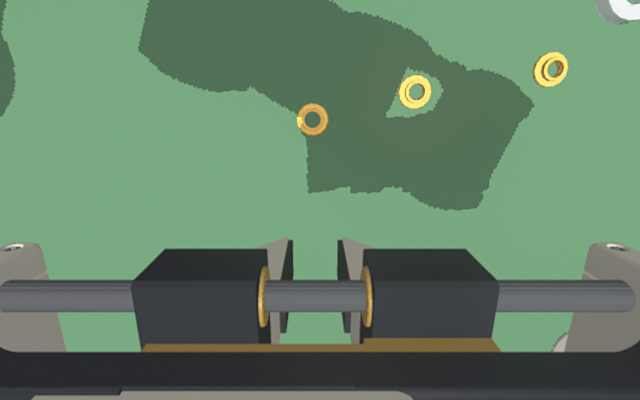

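The wrist view shows eyelets at (312,119), (415,92) and (551,69), within 3 px of prediction. I'll now refine them, then descend behind the first eyelet.

Run:
```python
from h import *
i=dict(np.load("w1.npz"))
for uv in[(312,119.5),(415,92),(551,69)]:print(ray("wrist",uv,.005,i)[:2])
st=measured();p=st[0]
b=ecen(.4315,-.089,82.5,z=.03,back=.045);c=b[:2]+(.003,82.5)
print(b,rows(st,interp((p[0],p[1],p[2],82.5),b,6)+interp(b,c,4)+[c,c]))
```

```text
[ 0.42908001 -0.0892424 ]
[ 0.53222026 -0.07567169]
[ 0.6627578  -0.07064642]
(np.float64(0.42562632135009765), np.float64(-0.13361501876182147), 0.03, 82.5) [[0.23, -0.03, 2.82, 0.0, 0.0, 0.3], [0.46, -0.05, 5.64, 0.0, 0.0, 0.3], [0.69, -0.08, 8.47, 0.0, 0.0, 0.3], [0.92, -0.1, 11.29, 0.0, 0.0, 0.3], [1.15, -0.13, 14.11, 0.0, 0.0, 0.3], [1.38, -0.15, 16.93, 0.0, 0.0, 0.3], [1.38, -0.15, 17.61, 0.0, 0.0, 0.3], [1.38, -0.15, 18.28, 0.0, 0.0, 0.3], [1.38, -0.15, 18.96, 0.0, 0.0, 0.3], [1.38, -0.15, 19.63, 0.0, 0.0, 0.3], [1.38, -0.15, 19.63, 0.0, 0.0, 0.3], [1.38, -0.15, 19.63, 0.0, 0.0, 0.3]]
```

Emit:
apply_moves(
  series=[
    [0.3, 0, 2.8, 0, 0, 0],
    [0.5, -0.1, 5.6, 0, 0, 0],
    [0.7, -0.1, 8.4, 0, 0, 0],
    [1, -0.1, 11.2, 0, 0, 0],
    [1.2, -0.1, 14, 0, 0, 0],
    [1.4, -0.2, 16.9, 0, 0, 0],
    [1.4, -0.2, 17.6, 0, 0, 0],
    [1.4, -0.2, 18.3, 0, 0, 0],
    [1.4, -0.2, 19, 0, 0, 0],
    [1.4, -0.2, 19.5, 0, 0, 0],
    [1.4, -0.2, 19.6, 0, 0, 0],
    [1.4, -0.2, 19.6, 0, 0, 0],
  ],
)

```text
clock: 2.6
tcp_pos: [0.4252, -0.1352, 0.004]
tool_rot: [0.752, 0.66, 0.0, 0.001]
ft_force: [0.0, -0.4, 0.7]
opening: 0.0221
```

Run:
```python
from h import *
import cv2
o=arm.observe();print(o["clock"],o["tcp_pos"],o["opening"],o["ft_force"],o["joint_velocities"].round(3))
im=read_camera("side")[130:280,180:380,::-1]
cv2.imwrite("pics/d2.png",cv2.resize(im,None,fx=4,fy=4,interpolation=cv2.INTER_CUBIC))
```

```text
2.6 [ 0.42515213 -0.13524249  0.00401415] 0.022095435808824837 [ 0.01813206 -0.4167647   0.72296574] [ 0.001 -0.005 -0.005 -0.001  0.001 -0.   ]
```

View pics/d2.png

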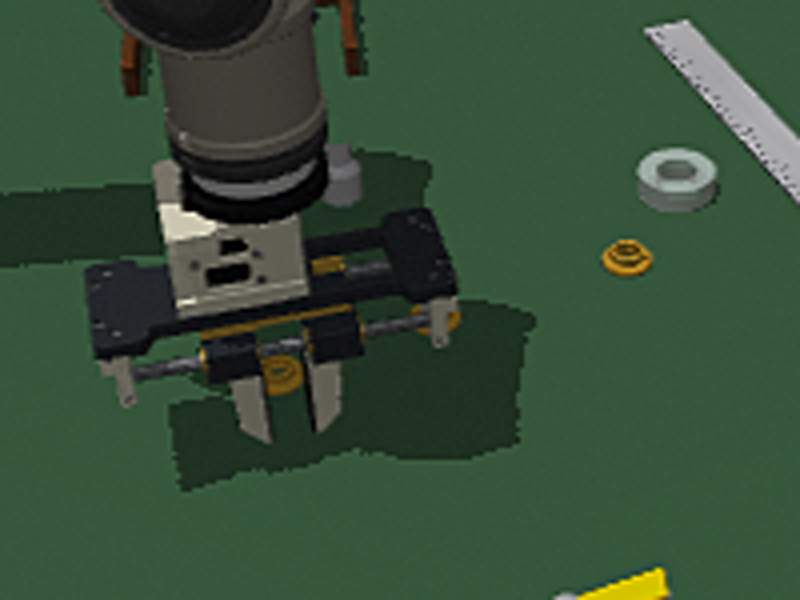

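The fingers stand behind the first eyelet with nothing touched, and it sits centred in the gap at crop (280,375). I'll plan the push as a series.

```bash
sed -i 's/^TO=.*/TO=np.array([.5145,.2935]);TX=np.array([.9646,-.2636]);TY=np.array([.2636,.9646])/' h.py
cat >> h.py <<'E'
def path(way,step,slow=4,z=.003):
    """way: list of (ex,ey,yaw) eyelet-centre waypoints; returns TCP targets with ramp at both ends"""
    w=np.array(way,float);L=np.r_[0,np.cumsum(np.hypot(*np.diff(w[:,:2],axis=0).T))]
    s=[0.];v=0.
    while s[-1]<L[-1]-1e-6:
        v=min(step,v+step/slow); rem=L[-1]-s[-1]
        v=min(v,max(.003,rem/3)); s.append(min(L[-1],s[-1]+v))
    s=s[1:]
    return [ecen(*[np.interp(k,L,w[:,j]) for j in range(3)],z=z) for k in s]
def calls(start,tg,n=12):
    cur=start
    for k in range(0,len(tg),n):
        print(json.dumps(rows(cur,tg[k:k+n])));cur=pose(*tg[min(k+n,len(tg))-1])
E
python3 - <<'E'
from h import *
st=measured();p=st[0]
v0=p[:2]+.0211*np.array([np.cos(np.radians(82.5)),np.sin(np.radians(82.5))])
t=tray(-.034,.026);m=v0+(t-v0)*.6
print(v0,t)
tg=path([(*v0,82.5),(*m,82.5),(*t,75)],.013,5)
print(len(tg));calls(st,tg)
E
```

```text
[ 0.42794508 -0.11430216] [0.4885572 0.327542 ]
40
[[0.26, 0.0, 0.11, 0.1, 0.1, 0.0], [0.78, 0.0, 0.11, 0.1, 0.1, 0.0], [1.56, 0.01, 0.11, 0.1, 0.1, 0.0], [2.6, 0.02, 0.11, 0.1, 0.1, 0.0], [3.9, 0.02, 0.1, 0.1, 0.1, 0.0], [5.2, 0.03, 0.1, 0.1, 0.1, 0.0], [6.5, 0.04, 0.1, 0.1, 0.1, 0.0], [7.8, 0.05, 0.1, 0.1, 0.1, 0.0], [9.1, 0.06, 0.1, 0.1, 0.1, 0.0], [10.4, 0.06, 0.1, 0.1, 0.1, 0.0], [11.7, 0.07, 0.09, 0.1, 0.1, 0.0], [13.0, 0.08, 0.09, 0.1, 0.1, 0.0]]
[[1.3, 0.01, 0.0, 0.0, 0.0, 0.0], [2.6, 0.01, 0.0, 0.0, 0.0, 0.0], [3.9, 0.02, 0.0, 0.0, 0.0, 0.0], [5.2, 0.03, 0.0, 0.0, 0.0, 0.0], [6.5, 0.04, 0.0, 0.0, 0.0, 0.0], [7.8, 0.04, 0.0, 0.0, 0.0, 0.0], [9.1, 0.05, 0.0, 0.0, 0.0, 0.0], [10.4, 0.06, 0.0, 0.0, 0.0, 0.0], [11.7, 0.06, 0.0, 0.0, 0.0, 0.0], [13.0, 0.07, 0.0, 0.0, 0.0, 0.0], [14.3, 0.07, 0.0, 0.0, 0.0, 0.2], [15.6, 0.06, 0.0, 0.0, 0.0, 0.8]]
[[1.3, -0.03, 0.0, 0.0, 0.0, 0.5], [2.6, -0.06, 0.0, 0.0, 0.0, 1.1], [3.9, -0.09, 0.0, 0.0, 0.0, 1.6], [5.2, -0.12, 0.0, 0.0, 0.0, 2.2], [6.5, -0.15, 0.0, 0.0, 0.0, 2.7], [7.8, -0.18, 0.0, 0.0, 0.0, 3.3], [9.1, -0.21, 0.0, 0.0, 0.0, 3.8], [10.41, -0.24, 0.0, 0.0, 0.0, 4.4], [11.71, -0.28, 0.0, 0.0, 0.0, 4.9], [13.01, -0.31, 0.0, 0.0, 0.0, 5.5], [14.01, -0.33, 0.0, 0.0, 0.0, 5.9], [14.68, -0.35, 0.0, 0.0, 0.0, 6.2]]
[[0.44, -0.06, 0.0, 0.0, 0.0, 0.2], [0.74, -0.1, 0.0, 0.0, 0.0, 0.3], [1.04, -0.14, 0.0, 0.0, 0.0, 0.4], [1.32, -0.17, 0.0, 0.0, 0.0, 0.6]]
```

Emit:
apply_moves(
  series=[
    [0.6, 0, 0.1, 0.1, 0.1, 0],
    [1.2, 0, 0.1, 0.1, 0.1, 0],
    [1.7, 0, 0.1, 0.1, 0.1, 0],
    [2.1, 0, 0.1, 0.1, 0.1, 0],
    [2.5, 0, 0.1, 0.1, 0.1, 0],
    [2.9, 0, 0.1, 0.1, 0.1, 0],
    [3.4, 0, 0.1, 0.1, 0.1, 0],
    [4.1, 0, 0.1, 0.1, 0.1, 0],
    [5, 0, 0.1, 0.1, 0.1, 0],
    [6, 0, 0.1, 0.1, 0.1, 0],
    [7, 0, 0.1, 0.1, 0.1, 0],
    [8, 0, 0.1, 0.1, 0.1, 0],
  ],
)

```text
clock: 3.85
tcp_pos: [0.4354, -0.0548, 0.0026]
tool_rot: [0.752, 0.66, 0.0, -0.0]
ft_force: [-0.2, -0.2, -0.4]
opening: 0.0219
```

Run:
```python
from h import *
import cv2
o=arm.observe();print(o["clock"],o["tcp_pos"],o["opening"],o["ft_force"],o["joint_velocities"].round(3))
im=read_camera("side")[130:280,180:380,::-1]
cv2.imwrite("pics/d3.png",cv2.resize(im,None,fx=4,fy=4,interpolation=cv2.INTER_CUBIC))
cv2.imwrite("pics/w3.png",read_camera("wrist")[:,:,::-1].copy())
```

```text
3.85 [ 0.43537386 -0.05479243  0.00263694] 0.02194643966191426 [-0.21527246 -0.23890846 -0.43922504] [ 0.227 -0.001 -0.001 -0.    -0.001  0.224]
```

View pics/d3.png

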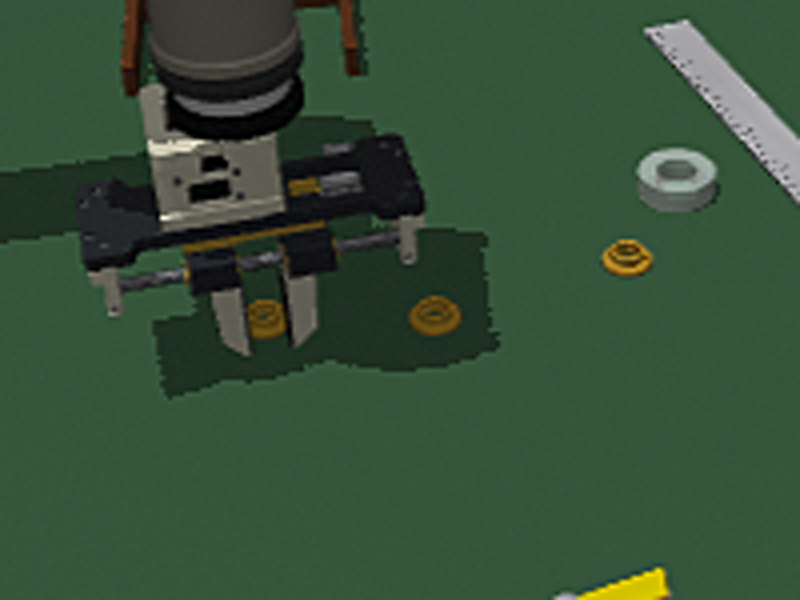

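View pics/w3.png

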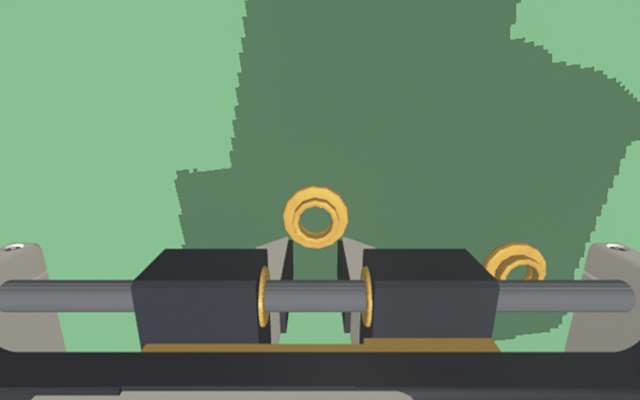

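The eyelet is nested evenly between the two finger edges, at wrist pixel (316,217). I'll continue the push.

Run:
```python
from h import *
st=measured();p=st[0]; print(p)
v0=p[:2]+.0211*np.array([np.cos(np.radians(82.5)),np.sin(np.radians(82.5))])
t=tray(-.034,.026);m=v0+(t-v0)*.5
tg=path([(*v0,82.5),(*m,82.5),(*t,75)],.015,6)
print(len(tg));calls(st,tg)
```

```text
[ 0.4352629  -0.05443485  0.00259361]
31
[[0.25, 0.0, -0.04, -0.0, -0.1, 0.1], [0.75, 0.01, -0.04, -0.0, -0.1, 0.1], [1.5, 0.02, -0.04, -0.0, -0.1, 0.1], [2.5, 0.03, -0.04, -0.0, -0.1, 0.1], [3.75, 0.04, -0.04, -0.0, -0.1, 0.1], [5.25, 0.06, -0.04, -0.0, -0.1, 0.1], [6.75, 0.07, -0.03, -0.0, -0.1, 0.1], [8.25, 0.09, -0.03, -0.0, -0.1, 0.1], [9.75, 0.1, -0.03, -0.0, -0.1, 0.1], [11.25, 0.12, -0.03, -0.0, -0.1, 0.1], [12.75, 0.14, -0.03, -0.0, -0.1, 0.1], [14.25, 0.15, -0.03, -0.0, -0.1, 0.1]]
[[1.5, 0.01, 0.0, 0.0, 0.0, 0.0], [3.0, 0.02, 0.0, 0.0, 0.0, 0.0], [4.5, 0.03, 0.0, 0.0, 0.0, 0.2], [6.0, 0.02, 0.0, 0.0, 0.0, 0.8], [7.5, 0.01, 0.0, 0.0, 0.0, 1.4], [9.0, -0.0, 0.0, 0.0, 0.0, 2.1], [10.5, -0.01, 0.0, 0.0, 0.0, 2.7], [12.0, -0.02, 0.0, 0.0, 0.0, 3.3], [13.5, -0.03, 0.0, 0.0, 0.0, 3.9], [15.01, -0.04, 0.0, 0.0, 0.0, 4.5], [16.51, -0.05, 0.0, 0.0, 0.0, 5.2], [18.01, -0.06, 0.0, 0.0, 0.0, 5.8]]
[[1.4, -0.15, 0.0, 0.0, 0.0, 0.6], [2.33, -0.25, 0.0, 0.0, 0.0, 1.0], [2.95, -0.32, 0.0, 0.0, 0.0, 1.2], [3.36, -0.36, 0.0, 0.0, 0.0, 1.4], [3.66, -0.4, 0.0, 0.0, 0.0, 1.5], [3.96, -0.43, 0.0, 0.0, 0.0, 1.6], [4.19, -0.45, 0.0, 0.0, 0.0, 1.7]]
```

Emit:
apply_moves(
  series=[
    [0.3, 0, 0, 0, 0, 0],
    [0.8, 0, 0, 0, 0, 0],
    [1.5, 0, 0, 0, 0, 0],
    [2.5, 0, 0, 0, 0, 0],
    [3.8, 0, 0, 0, 0, 0],
    [5.2, 0.1, 0, 0, 0, 0],
    [6.7, 0.1, 0, 0, 0, 0],
    [8.2, 0.1, 0, 0, 0, 0],
    [9.7, 0.1, 0, 0, 0, 0],
    [11.2, 0.1, 0, 0, 0, 0],
    [12.7, 0.1, 0, 0, 0, 0],
    [14.2, 0.2, 0, 0, 0, 0],
  ],
)

```text
clock: 5.15
tcp_pos: [0.4554, 0.0863, 0.0027]
tool_rot: [0.751, 0.66, 0.0, -0.001]
ft_force: [-0.1, 0.3, -0.6]
opening: 0.0223
```

Emit:
apply_moves(
  series=[
    [1.5, 0, 0, 0, 0, 0],
    [3, 0, 0, 0, 0, 0],
    [4.5, 0, 0, 0, 0, 0.2],
    [6, 0, 0, 0, 0, 0.8],
    [7.4, 0, 0, 0, 0, 1.4],
    [8.8, 0, 0, 0, 0, 2.1],
    [10.1, 0, 0, 0, 0, 2.7],
    [11.3, 0, 0, 0, 0, 3.3],
    [12.4, 0, 0, 0, 0, 3.9],
    [13.4, 0, 0, 0, 0, 4.5],
    [14.3, 0, 0, 0, 0, 5.2],
    [15.2, -0.1, 0, 0, 0, 5.8],
  ],
)

```text
clock: 6.35
tcp_pos: [0.4744, 0.2364, 0.0028]
tool_rot: [0.784, 0.62, 0.0, -0.0]
ft_force: [0.6, -0.1, 0.6]
opening: 0.0218
```

Run:
```python
from h import *
import cv2
o=arm.observe();print(o["clock"],o["tcp_pos"],o["opening"],o["ft_force"],o["joint_velocities"].round(3))
i=camera_info("wrist");im=read_camera("wrist")[:,:,::-1].copy()
for P in [(-.075,-.055),(-.075,.055),(.075,.055),(.075,-.055)]:
    for z in(0,.026):
        u=proj("wrist",(*tray(*P),z),i);cv2.circle(im,(int(u[0]),int(u[1])),3,(0,0,255) if z else (255,0,0),-1)
cv2.imwrite("pics/w4.png",im);np.savez("w4.npz",**i)
st=measured();print(st[0]);t=tray(-.034,.026);e=ecen(*t,75);print(e,rows(st,[e]))
```

```text
6.35 [0.47436305 0.23644443 0.00280521] 0.02176306096677118 [ 0.55237683 -0.07492428  0.57331296] [ 0.16   0.049 -0.114  0.001  0.067  0.266]
[0.47450807 0.23750121 0.00291623]
(np.float64(0.4830961181483368), np.float64(0.3071609650653006), 0.003, 75) [[6.98, -0.77, 0.0, -0.0, -0.1, 1.7]]
```

View pics/w4.png

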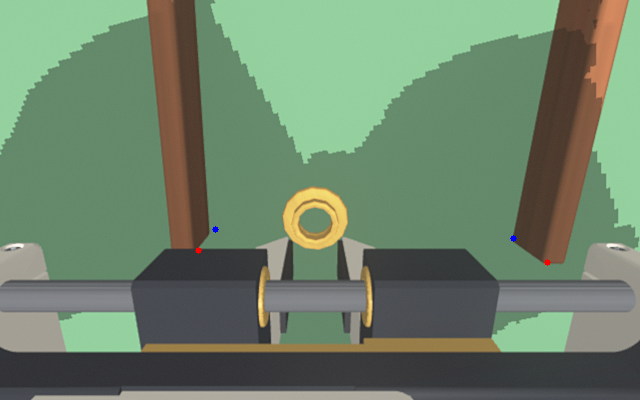

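The eyelet is entering the tray still nested, at (316,217). The tray corners match the prediction to about 3 mm. I'll finish this one, then back off and lift.

Emit:
apply_moves(
  series=[
    [0.9, -0.1, 0, 0, 0, 0.2],
    [1.8, -0.2, 0, 0, 0, 0.4],
    [2.7, -0.2, 0, 0, 0, 0.7],
    [3.6, -0.3, 0, 0, 0, 0.9],
    [4.5, -0.4, 0, 0, 0, 1.1],
    [5.2, -0.4, 0, 0, 0, 1.3],
    [5.8, -0.5, 0, 0, 0, 1.4],
    [6.2, -0.5, 0, 0, 0, 1.5],
    [6.5, -0.5, 0, 0, 0, 1.6],
    [6.7, -0.5, 0, 0, 0, 1.7],
    [6.9, -0.5, 0, 0, 0, 1.7],
    [6.9, -0.5, 0, 0, 0, 1.7],
  ],
)

```text
clock: 7.6
tcp_pos: [0.4855, 0.304, 0.0029]
tool_rot: [0.793, 0.609, 0.0, -0.0]
ft_force: [-0.3, -0.3, -0.6]
opening: 0.0221
```

Emit:
apply_moves(
  series=[
    [-0.3, 0, 0, 0, 0, 0],
    [-0.8, 0, 0, 0, 0, 0],
    [-1.8, 0, 0, 0, 0, 0],
    [-3, 0, 0, 0, 0, 0],
    [-4, 0, -1.5, 0, 0, 0],
    [-5, 0, -4.5, 0, 0, 0],
    [-6, 0, -8, 0, 0, 0],
    [-6, 0, -12, 0, 0, 0],
    [-6, 0, -15, 0, 0, 0],
    [-6, 0, -15, 0, 0, 0],
  ],
)

```text
clock: 8.6
tcp_pos: [0.472, 0.2456, 0.1573]
tool_rot: [0.793, 0.609, 0.004, 0.001]
ft_force: [0.2, -0.5, -0.1]
opening: 0.0225
```

Run:
```python
from h import *
import cv2
o=arm.observe();print(o["clock"],o["tcp_pos"],o["opening"],o["ft_force"],o["joint_velocities"].round(3))
i=camera_info("wrist");im=read_camera("wrist")[:,:,::-1].copy()
cv2.imwrite("pics/w5.png",im);np.savez("w5.npz",**i)
st=measured();p=st[0]
# over to e3: yaw 112, stand off
b=ecen(.6635,-.0705,112,z=.16,back=.05)
R=Ro.from_matrix(st[1]).as_matrix();yaw=np.degrees(np.arctan2(R[1,0],R[0,0]));print(yaw,b)
a=(p[0],p[1],p[2],yaw);c=b[:2]+(.03,112);d=b[:2]+(.004,112)
calls(st,interp(a,b,12)+interp(b,c,6)+interp(c,d,4)+[d,d])
```

```text
8.6 [0.47199757 0.24563995 0.15725954] 0.02248357011899121 [ 0.18725506 -0.45455675 -0.10867891] [ 0.003  0.06   0.072 -0.004 -0.06   0.001]
75.00515362007904 (np.float64(0.6822303296707956), np.float64(-0.11685919272833936), 0.16, 112)
[[-2.46, 2.48, -0.04, 0.2, -0.2, -3.1], [-4.92, 4.97, -0.08, 0.2, -0.2, -6.2], [-7.38, 7.45, -0.13, 0.2, -0.2, -9.2], [-9.84, 9.93, -0.17, 0.2, -0.2, -12.3], [-12.3, 12.42, -0.21, 0.2, -0.2, -15.4], [-14.76, 14.9, -0.25, 0.2, -0.2, -18.5], [-17.21, 17.38, -0.3, 0.2, -0.1, -21.6], [-19.67, 19.86, -0.34, 0.2, -0.1, -24.7], [-22.13, 22.35, -0.38, 0.2, -0.1, -27.7], [-24.59, 24.83, -0.42, 0.2, -0.1, -30.8], [-27.05, 27.31, -0.47, 0.2, -0.1, -33.9], [-29.51, 29.8, -0.51, 0.2, -0.1, -37.0]]
[[-0.0, -0.0, 2.17, 0.0, 0.0, 0.0], [-0.0, -0.0, 4.33, 0.0, 0.0, 0.0], [-0.0, -0.0, 6.5, 0.0, 0.0, 0.0], [-0.0, -0.0, 8.67, 0.0, 0.0, 0.0], [-0.0, -0.0, 10.83, 0.0, 0.0, 0.0], [-0.0, -0.0, 13.0, 0.0, 0.0, 0.0], [-0.0, -0.0, 13.65, 0.0, 0.0, 0.0], [-0.0, -0.0, 14.3, 0.0, 0.0, 0.0], [-0.0, -0.0, 14.95, 0.0, 0.0, 0.0], [-0.0, -0.0, 15.6, 0.0, 0.0, 0.0], [-0.0, -0.0, 15.6, 0.0, 0.0, 0.0], [-0.0, -0.0, 15.6, 0.0, 0.0, 0.0]]
```

View pics/w5.png

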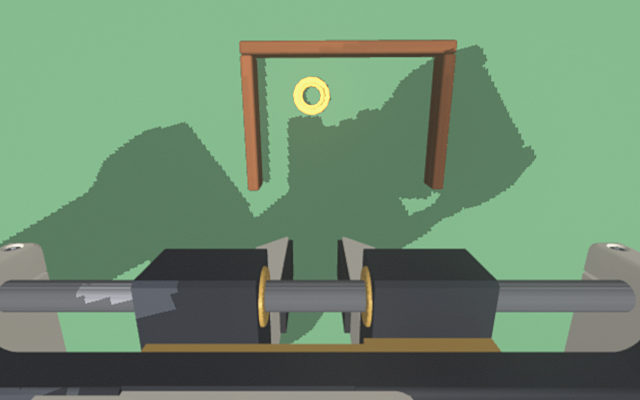

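The first eyelet lies in the tray's back left at (312,96), clear of the walls. On to the far eyelet.

Emit:
apply_moves(
  series=[
    [-2.5, 2.5, 0, 0.2, -0.2, -3.1],
    [-4.9, 5, -0.1, 0.2, -0.2, -6.2],
    [-7.4, 7.4, -0.1, 0.2, -0.2, -9.2],
    [-9.8, 9.9, -0.2, 0.2, -0.2, -12.3],
    [-12.3, 12.4, -0.2, 0.2, -0.2, -15.4],
    [-14.8, 14.9, -0.3, 0.2, -0.2, -18.5],
    [-17.2, 17.4, -0.3, 0.2, -0.2, -21.6],
    [-19.7, 19.9, -0.3, 0.2, -0.1, -24.7],
    [-22.1, 22.3, -0.4, 0.2, -0.1, -27.7],
    [-24.6, 24.8, -0.4, 0.2, -0.1, -30.8],
    [-27.1, 27.3, -0.5, 0.2, -0.1, -33.9],
    [-29.5, 29.8, -0.5, 0.2, -0.1, -37],
  ],
)

```text
clock: 9.85
tcp_pos: [0.6811, -0.1178, 0.1554]
tool_rot: [0.558, 0.83, -0.002, -0.003]
ft_force: [0.3, -0.3, -0.5]
opening: 0.022
```

Emit:
apply_moves(
  series=[
    [0, 0, 0, 0, 0, 0],
    [0, 0, 0, 0, 0, 0],
  ],
)

```text
clock: 10.05
tcp_pos: [0.6805, -0.1168, 0.1551]
tool_rot: [0.56, 0.829, -0.002, -0.003]
ft_force: [-0.8, 0.1, -0.2]
opening: 0.0224
```

Run:
```python
from h import *
import cv2
o=arm.observe();print(o["clock"],o["joint_velocities"].round(3))
i=camera_info("wrist");im=read_camera("wrist")[:,:,::-1].copy()
print(proj("wrist",(.6635,-.0705,.005),i))
cv2.imwrite("pics/w6.png",im);np.savez("w6.npz",**i)
st=measured();print(st)
b=ecen(.6635,-.0705,112,z=.004,back=.05);print(b,rows(st,[b]))
```

```text
10.05 [ 0.033 -0.026  0.018  0.006  0.005  0.007]
[319.66275269 131.78788143]
(array([ 0.68054181, -0.11581117,  0.15572783]), array([[-3.74362577e-01,  9.27258465e-01, -6.66331987e-03],
       [ 9.27278470e-01,  3.74372260e-01,  2.23594338e-04],
       [ 2.70189186e-03, -6.09504770e-03, -9.99977775e-01]]))
(np.float64(0.6822303296707956), np.float64(-0.11685919272833936), 0.004, 112) [[-0.2, 0.21, 15.17, -0.3, -0.2, -0.0]]
```

View pics/w6.png

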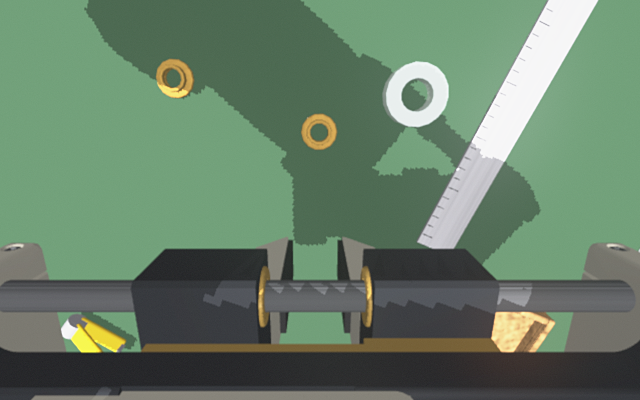

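The far eyelet is at (319,132), exactly where predicted, and the tape at (417,94) is clear to the right. I'll descend.

Emit:
apply_moves(
  series=[
    [0, 0, 2.5, 0, 0, 0],
    [0, 0.1, 5, -0.1, -0.1, 0],
    [-0.1, 0.1, 7.5, -0.2, -0.1, 0],
    [-0.1, 0.1, 10, -0.3, -0.2, 0],
    [-0.1, 0.1, 12, -0.3, -0.2, 0],
    [-0.2, 0.2, 13.3, -0.3, -0.2, 0],
    [-0.2, 0.2, 14.1, -0.3, -0.2, 0],
    [-0.2, 0.2, 14.7, -0.3, -0.2, 0],
    [-0.2, 0.2, 15.1, -0.3, -0.2, 0],
    [-0.2, 0.2, 15.1, -0.3, -0.2, 0],
    [-0.2, 0.2, 15.1, -0.3, -0.2, 0],
  ],
)

```text
clock: 11.2
tcp_pos: [0.6842, -0.1175, 0.0072]
tool_rot: [0.559, 0.829, -0.0, 0.002]
ft_force: [-0.3, 0.2, -0.0]
opening: 0.0217
```

Run:
```python
from h import *
o=arm.observe();print(o["clock"],o["ft_force"],o["joint_velocities"].round(3))
st=measured();p=st[0];R=st[1];yaw=np.degrees(np.arctan2(R[1,0],R[0,0]));print(p,yaw)
v0=p[:2]+.0211*R[:2,0]/np.linalg.norm(R[:2,0])
t=tray(.034,.026);m=tray(.026,-.085);q=tray(.036,-.03)
w=[(*v0,yaw),(.6635,-.0705,112),(.585,.105,112),(*m,98),(*q,80),(*t,75)]
print(np.round(w,4))
D=np.array([.5245,.081])
tg=path(w,.014,6)
for k in tg[::3]:
    a=np.radians(k[3]);f=np.array(k[:2]);d=D-f;print(np.round([*k[:2],k[3],d@[np.cos(a),np.sin(a)],d@[np.sin(a),-np.cos(a)],*(np.array([[TX@(f-TO)],[TY@(f-TO)]]).ravel())],3))
print(len(tg));calls(st,tg)
```

```text
11.2 [-0.26950876  0.20027964 -0.04811352] [-0.002 -0.001 -0.003 -0.     0.     0.   ]
[ 0.68416519 -0.11749902  0.00720818] 112.03912325664179
[[ 6.762000e-01 -9.790000e-02  1.120391e+02]
 [ 6.635000e-01 -7.050000e-02  1.120000e+02]
 [ 5.850000e-01  1.050000e-01  1.120000e+02]
 [ 5.172000e-01  2.047000e-01  9.800000e+01]
 [ 5.413000e-01  2.551000e-01  8.000000e+01]
 [ 5.542000e-01  3.096000e-01  7.500000e+01]]
[ 6.83000e-01 -1.15000e-01  1.12036e+02  2.42000e-01 -7.30000e-02
  2.70000e-01 -3.50000e-01]
[ 6.74000e-01 -9.60000e-02  1.12009e+02  2.21000e-01 -7.20000e-02
  2.57000e-01 -3.34000e-01]
[ 6.58e-01 -6.00e-02  1.12e+02  1.81e-01 -7.10e-02  2.32e-01 -3.03e-01]
[ 6.41e-01 -2.20e-02  1.12e+02  1.39e-01 -6.90e-02  2.05e-01 -2.71e-01]
[ 6.24e-01  1.70e-02  1.12e+02  9.70e-02 -6.80e-02  1.78e-01 -2.38e-01]
[ 6.07e-01  5.50e-02  1.12e+02  5.50e-02 -6.60e-02  1.52e-01 -2.06e-01]
[ 5.88000e-01  9.20000e-02  1.11014e+02  1.20000e-02 -6.30000e-02
  1.24000e-01 -1.75000e-01]
[ 5.62000e-01  1.26000e-01  1.06137e+02 -3.30000e-02 -4.90000e-02
  9.00000e-02 -1.48000e-01]
[ 5.37000e-01  1.6100
[... 1098 characters left out ...]
5, -0.9, 0.0, 0.0, 0.0, 2.6], [12.52, -1.26, 0.0, 0.0, 0.0, 4.2], [13.89, -1.61, 0.0, 0.0, 0.0, 5.9], [15.27, -1.97, 0.0, 0.0, 0.0, 7.5], [16.64, -2.33, 0.0, 0.0, 0.0, 9.1]]
[[1.3, -0.57, 0.0, 0.0, 0.0, 1.6], [2.61, -1.14, 0.0, 0.0, 0.0, 3.3], [3.92, -1.71, 0.0, 0.0, 0.0, 4.9], [5.04, -1.01, 0.0, 0.0, 0.0, 9.4], [6.17, -0.3, 0.0, 0.0, 0.0, 13.9], [7.31, 0.41, 0.0, 0.0, 0.0, 18.4], [8.46, 1.13, 0.0, 0.0, 0.0, 22.9], [9.74, 1.7, 0.0, 0.0, 0.0, 24.1], [11.01, 2.28, 0.0, 0.0, 0.0, 25.4], [11.87, 2.66, 0.0, 0.0, 0.0, 26.2], [12.43, 2.92, 0.0, 0.0, 0.0, 26.8], [12.81, 3.09, 0.0, 0.0, 0.0, 27.1]]
[[0.3, -0.02, 0.0, 0.0, 0.0, 0.3], [0.6, -0.03, 0.0, 0.0, 0.0, 0.5], [0.83, -0.04, 0.0, 0.0, 0.0, 0.7]]
```

Run:
```python
from h import *
st=measured();p=st[0];R=st[1];yaw=np.degrees(np.arctan2(R[1,0],R[0,0]))
v0=p[:2]+.0211*R[:2,0]/np.linalg.norm(R[:2,0])
t=tray(.032,.026)
w=[(*v0,yaw),(.6635,-.0705,112),(.5905,.10,113),(.553,.165,108),(.535,.215,99),(.532,.256,86),(*t,75)]
tg=path(w,.013,6)
# slow contact start
s0=[ecen(*(v0+d*np.array([np.cos(np.radians(yaw)),np.sin(np.radians(yaw))])),112) for d in (.005,.010,.014,.018,.022,.026,.031,.038,.047,.057)]
n=[k for k in tg if np.hypot(*(np.array(k[:2])-p[:2]))>.065]
tg=s0+n
print(len(tg));calls(st,tg)
```

```text
44
[[0.5, -0.0, 0.42, 0.1, 0.2, 0.0], [1.0, -0.0, 0.42, 0.1, 0.2, 0.0], [1.4, -0.0, 0.42, 0.1, 0.2, 0.0], [1.8, -0.0, 0.41, 0.1, 0.2, 0.0], [2.2, -0.0, 0.41, 0.1, 0.2, 0.0], [2.6, -0.0, 0.41, 0.1, 0.2, 0.0], [3.1, -0.0, 0.41, 0.1, 0.2, 0.0], [3.8, -0.0, 0.41, 0.1, 0.2, 0.0], [4.7, -0.0, 0.4, 0.1, 0.2, 0.0], [5.7, -0.0, 0.4, 0.1, 0.2, 0.0], [7.15, -0.23, 0.39, 0.1, 0.2, -0.2], [8.45, -0.25, 0.39, 0.1, 0.2, -0.3]]
[[1.3, -0.02, 0.0, 0.0, 0.0, -0.1], [2.6, -0.04, 0.0, 0.0, 0.0, -0.1], [3.9, -0.05, 0.0, 0.0, 0.0, -0.2], [5.2, -0.07, 0.0, 0.0, 0.0, -0.3], [6.5, -0.09, 0.0, 0.0, 0.0, -0.4], [7.8, -0.11, 0.0, 0.0, 0.0, -0.4], [9.1, -0.12, 0.0, 0.0, 0.0, -0.5], [10.4, -0.14, 0.0, 0.0, 0.0, -0.6], [11.7, -0.16, 0.0, 0.0, 0.0, -0.6], [13.0, -0.18, 0.0, 0.0, 0.0, -0.7], [14.29, -0.36, 0.0, 0.0, 0.0, 0.1], [15.58, -0.57, 0.0, 0.0, 0.0, 0.9]]
[[1.29, -0.23, 0.0, 0.0, 0.0, 0.9], [2.57, -0.45, 0.0, 0.0, 0.0, 1.7], [3.86, -0.68, 0.0, 0.0, 0.0, 2.6], [5.15, -0.88, 0.0, 0.0, 0.0, 3.6], [6.45, -0.93, 0.0, 0.0, 0.0, 5.8], [7.76, -0.97, 0.0, 0.0, 0.0, 8.0], [9.08, -1.02, 0.0, 0.0, 0.0, 10.2], [10.39, -1.05, 0.0, 0.0, 0.0, 12.5], [11.67, -0.81, 0.0, 0.0, 0.0, 16.6], [12.96, -0.57, 0.0, 0.0, 0.0, 20.8], [14.26, -0.33, 0.0, 0.0, 0.0, 24.9], [15.3, 0.39, 0.0, 0.0, 0.0, 27.5]]
[[1.26, 0.23, 0.0, 0.0, 0.0, 2.5], [2.34, 0.43, 0.0, 0.0, 0.0, 4.6], [3.06, 0.56, 0.0, 0.0, 0.0, 6.0], [3.55, 0.65, 0.0, 0.0, 0.0, 6.9], [3.87, 0.7, 0.0, 0.0, 0.0, 7.6], [4.16, 0.76, 0.0, 0.0, 0.0, 8.1], [4.46, 0.81, 0.0, 0.0, 0.0, 8.7], [4.51, 0.82, 0.0, 0.0, 0.0, 8.8]]
```

Emit:
apply_moves(
  series=[
    [0.5, 0, 0.4, 0.1, 0.2, 0],
    [1, -0.1, 0.4, 0.1, 0.2, 0],
    [1.4, -0.1, 0.4, 0.1, 0.2, 0],
    [1.8, -0.1, 0.4, 0.1, 0.2, 0],
    [2.2, -0.1, 0.4, 0.1, 0.2, 0],
    [2.6, -0.1, 0.4, 0.1, 0.2, 0],
    [3.1, -0.1, 0.4, 0.1, 0.2, 0],
    [3.8, -0.2, 0.4, 0.1, 0.2, 0],
    [4.7, -0.2, 0.4, 0.1, 0.2, 0],
    [5.8, -0.2, 0.4, 0.1, 0.2, -0.1],
    [7.1, -0.2, 0.4, 0.1, 0.2, -0.2],
    [8.4, -0.2, 0.4, 0.1, 0.2, -0.3],
  ],
)

```text
clock: 12.4
tcp_pos: [0.6499, -0.039, 0.0023]
tool_rot: [0.557, 0.831, 0.0, -0.0]
ft_force: [-0.2, -0.3, 0.3]
opening: 0.0225
```

Run:
```python
from h import *
import cv2
o=arm.observe();print(o["clock"],o["ft_force"],o["tcp_pos"])
cv2.imwrite("pics/w7.png",read_camera("wrist")[:,:,::-1].copy())
```

```text
12.4 [-0.17672529 -0.34726377  0.34176559] [ 0.64988523 -0.03904691  0.00225199]
```

View pics/w7.png

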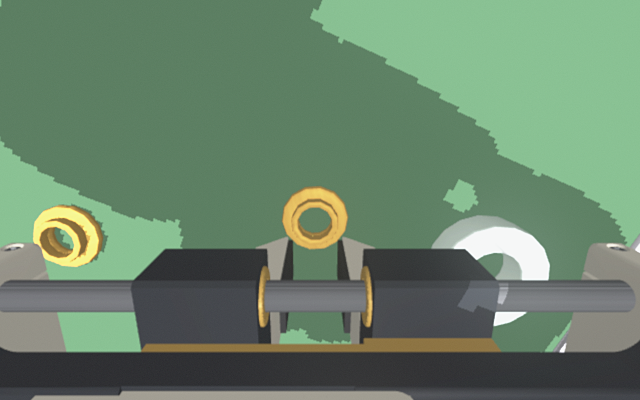

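The eyelet is nested again at (315,217). The tape is well clear on the right, and the middle eyelet is at (68,236). I'll keep pushing.

Emit:
apply_moves(
  series=[
    [0.4, 0, 0, 0, 0, -0.1],
    [1.2, 0, 0, 0, 0, -0.1],
    [2.3, 0, 0, 0, 0, -0.2],
    [3.6, -0.1, 0, 0, 0, -0.3],
    [4.9, -0.1, 0, 0, 0, -0.4],
    [6.2, -0.1, 0, 0, 0, -0.4],
    [7.5, -0.1, 0, 0, 0, -0.5],
    [8.8, -0.1, 0, 0, 0, -0.6],
    [10.1, -0.1, 0, 0, 0, -0.6],
    [11.4, -0.2, 0, 0, 0, -0.7],
    [12.7, -0.2, 0, 0, 0, -0.7],
    [14, -0.3, 0, 0, 0, 0],
  ],
)

```text
clock: 13.65
tcp_pos: [0.594, 0.0891, 0.0023]
tool_rot: [0.557, 0.831, 0.0, -0.0]
ft_force: [0.2, 0.7, -1.6]
opening: 0.0218
```

Run:
```python
from h import *
import cv2
o=arm.observe();print(o["clock"],o["ft_force"],o["tcp_pos"])
cv2.imwrite("pics/w8.png",read_camera("wrist")[:,:,::-1].copy())
st=measured();p=st[0];R=st[1];yaw=np.degrees(np.arctan2(R[1,0],R[0,0]));print(p,yaw)
v0=p[:2]+.0211*R[:2,0]
t=tray(.032,.026)
w=[(*v0,yaw),(.553,.165,107),(.535,.215,98),(.532,.256,86),(*t,75)]
print(np.round(w,3))
tg=path(w,.011,5)
print(len(tg));calls(st,tg)
```

```text
13.65 [ 0.19442152  0.68858503 -1.6053049 ] [0.59404049 0.08908601 0.00233538]
[0.59286253 0.09079635 0.00219817] 112.34581120042897
[[5.85000e-01 1.10000e-01 1.12346e+02]
 [5.53000e-01 1.65000e-01 1.07000e+02]
 [5.35000e-01 2.15000e-01 9.80000e+01]
 [5.32000e-01 2.56000e-01 8.60000e+01]
 [5.52000e-01 3.10000e-01 7.50000e+01]]
25
[[0.22, -0.04, -0.08, -0.1, -0.1, 0.2], [0.65, -0.11, -0.08, -0.1, -0.1, 0.6], [1.31, -0.22, -0.08, -0.1, -0.1, 1.1], [2.18, -0.37, -0.08, -0.1, -0.1, 1.9], [3.27, -0.55, -0.08, -0.1, -0.1, 2.8], [4.36, -0.74, -0.07, -0.1, -0.1, 3.7], [5.46, -0.92, -0.07, -0.1, -0.1, 4.6], [6.55, -1.07, -0.07, -0.1, -0.1, 5.8], [7.66, -1.09, -0.07, -0.1, -0.1, 7.7], [8.77, -1.11, -0.07, -0.1, -0.1, 9.5], [9.88, -1.12, -0.07, -0.1, -0.1, 11.4], [10.99, -1.14, -0.06, -0.1, -0.1, 13.3]]
[[1.09, -0.17, 0.0, 0.0, 0.0, 2.4], [2.19, -0.19, 0.0, 0.0, 0.0, 5.6], [3.3, -0.22, 0.0, 0.0, 0.0, 8.8], [4.42, -0.24, 0.0, 0.0, 0.0, 12.1], [5.44, 0.07, 0.0, 0.0, 0.0, 14.5], [6.42, 0.54, 0.0, 0.0, 0.0, 16.6], [7.4, 1.01, 0.0, 0.0, 0.0, 18.7], [8.24, 1.41, 0.0, 0.0, 0.0, 20.5], [8.81, 1.68, 0.0, 0.0, 0.0, 21.7], [9.18, 1.86, 0.0, 0.0, 0.0, 22.5], [9.45, 1.99, 0.0, 0.0, 0.0, 23.1], [9.72, 2.12, 0.0, 0.0, 0.0, 23.6]]
[[0.24, 0.01, 0.0, 0.0, 0.0, 0.5]]
```

View pics/w8.png

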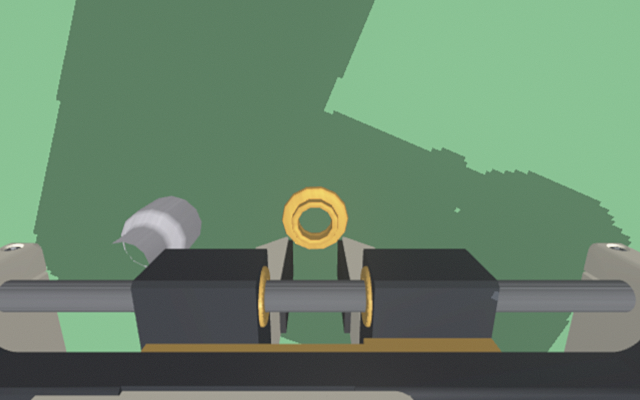

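Still nested at (315,217), with the die passing on the left at (160,225), about 45 mm or more from the finger. I'll curve into the tray.

Emit:
apply_moves(
  series=[
    [0.3, 0, 0, 0, 0, 0.2],
    [0.8, -0.1, 0, 0, 0, 0.6],
    [1.5, -0.2, 0, 0, 0, 1.1],
    [2.4, -0.4, 0, 0, 0, 1.9],
    [3.4, -0.6, 0, 0, 0, 2.8],
    [4.4, -0.7, 0, 0, 0, 3.7],
    [5.5, -0.9, 0, 0, 0, 4.6],
    [6.6, -1.1, 0, 0, 0, 5.8],
    [7.7, -1.1, 0, 0, 0, 7.7],
    [8.8, -1.1, 0, 0, 0, 9.5],
    [9.9, -1.1, 0, 0, 0, 11.4],
    [11, -1.1, 0, 0, 0, 13.3],
  ],
)

```text
clock: 14.9
tcp_pos: [0.5419, 0.1863, 0.0023]
tool_rot: [0.65, 0.76, -0.0, -0.0]
ft_force: [-0.7, 0.8, -0.4]
opening: 0.0219
```

Run:
```python
from h import *
import cv2
o=arm.observe();print(o["clock"],o["ft_force"],o["tcp_pos"])
cv2.imwrite("pics/w9.png",read_camera("wrist")[:,:,::-1].copy())
st=measured();p=st[0];R=st[1];yaw=np.degrees(np.arctan2(R[1,0],R[0,0]));print(p,yaw)
v0=p[:2]+.0211*R[:2,0]
t=tray(.032,.026)
w=[(*v0,yaw),(.533,.256,86),(*t,75)]
print(np.round(w,3))
tg=path(w,.010,4)
print(len(tg));calls(st,tg)
```

```text
14.9 [-0.70713876  0.76349333 -0.35200152] [0.54186508 0.18625475 0.00230866]
[0.5411271  0.18762544 0.00229038] 98.88171808056917
[[ 0.538  0.208 98.882]
 [ 0.533  0.256 86.   ]
 [ 0.552  0.31  75.   ]]
15
[[0.25, -0.01, -0.07, -0.1, -0.0, 0.7], [0.75, -0.03, -0.07, -0.1, -0.0, 2.0], [1.5, -0.07, -0.07, -0.1, -0.0, 4.0], [2.51, -0.12, -0.07, -0.1, -0.0, 6.7], [3.52, -0.16, -0.07, -0.1, -0.0, 9.4], [4.54, -0.21, -0.07, -0.1, -0.0, 12.1], [5.47, 0.08, -0.07, -0.1, -0.0, 14.3], [6.37, 0.48, -0.07, -0.1, -0.0, 16.2], [7.27, 0.89, -0.07, -0.1, -0.0, 18.1], [8.17, 1.3, -0.07, -0.1, -0.0, 20.0], [8.78, 1.58, -0.06, -0.1, -0.0, 21.3], [9.19, 1.76, -0.06, -0.1, -0.0, 22.2]]
[[0.3, 0.01, 0.0, 0.0, 0.0, 0.6], [0.6, 0.02, 0.0, 0.0, 0.0, 1.1], [0.89, 0.03, 0.0, 0.0, 0.0, 1.7]]
```

View pics/w9.png

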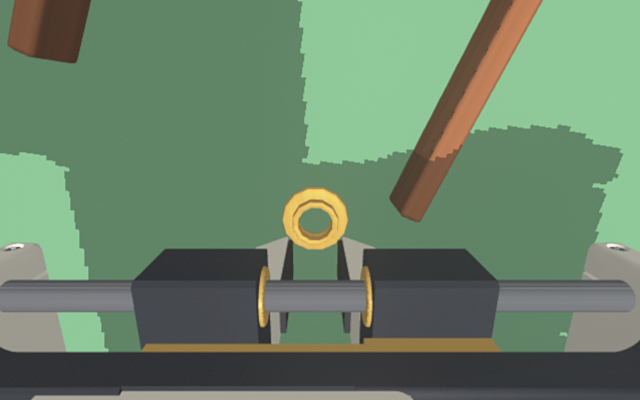

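The eyelet is nested at the mouth. The right wall's corner at (390,200) is about 37 mm right of its centre, so I'll bias left while turning in.

Emit:
apply_moves(
  series=[
    [0.3, -0.1, 0, 0, 0, 0.7],
    [0.8, -0.2, 0, 0, 0, 2],
    [1.5, -0.4, 0, 0, 0, 4],
    [2.4, -0.6, 0, 0, 0, 6.7],
    [3.3, -0.6, 0, 0, 0, 9.4],
    [4.2, -0.5, 0, 0, 0, 12.1],
    [5.1, -0.2, 0, 0, 0, 14.3],
    [6, 0.2, 0, 0, 0, 16.2],
    [6.9, 0.6, 0, 0, 0, 18.1],
    [7.7, 1, 0, 0, 0, 20],
    [8.4, 1.3, 0, 0, 0, 21.3],
    [9, 1.6, 0, 0, 0, 22.2],
  ],
)

```text
clock: 16.15
tcp_pos: [0.5442, 0.2771, 0.0023]
tool_rot: [0.784, 0.621, -0.0, -0.0]
ft_force: [-0.2, -0.4, 0.7]
opening: 0.0222
```

Run:
```python
from h import *
import cv2
o=arm.observe();print(o["clock"],o["ft_force"],o["tcp_pos"])
cv2.imwrite("pics/w10.png",read_camera("wrist")[:,:,::-1].copy())
st=measured();p=st[0];R=st[1]
v0=p[:2]+.0211*R[:2,0];print(p,TX@(v0-TO),TY@(v0-TO),rows(st,[ecen(*tray(.032,.026),75)]))
```

```text
16.15 [-0.24504576 -0.39025356  0.66498626] [0.5442291  0.27706733 0.00228648]
[0.5445833  0.27795864 0.00237908] 0.03235938398148612 0.01402457147361682 [[1.2, -0.06, -0.06, 0.0, -0.0, 1.8]]
```

View pics/w10.png

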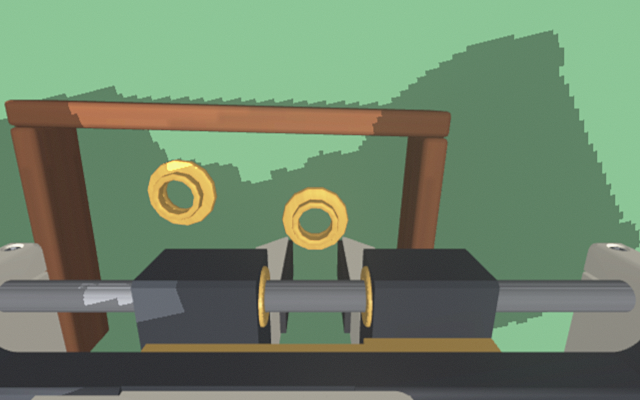

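Both eyelets are now inside, at (182,193) and (316,217). I'll push the last 12 mm, then back off and lift.

Emit:
apply_moves(
  series=[
    [0.3, 0, 0, 0, 0, 0.4],
    [0.6, 0, 0, 0, 0, 0.8],
    [0.8, 0, 0, 0, 0, 1.2],
    [1, 0, 0, 0, 0, 1.5],
    [1.2, 0, 0, 0, 0, 1.8],
    [1.2, 0, 0, 0, 0, 1.8],
  ],
)

```text
clock: 16.8
tcp_pos: [0.5469, 0.2889, 0.0023]
tool_rot: [0.793, 0.609, 0.0, -0.0]
ft_force: [-0.5, -0.3, 0.3]
opening: 0.0219
```

Emit:
apply_moves(
  series=[
    [-0.3, 0, 0, 0, 0, 0],
    [-0.8, 0, 0, 0, 0, 0],
    [-1.8, 0, 0, 0, 0, 0],
    [-3, 0, 0, 0, 0, 0],
    [-4, 0, -1.5, 0, 0, 0],
    [-5, 0, -4.5, 0, 0, 0],
    [-6, 0, -8, 0, 0, 0],
    [-6, 0, -12, 0, 0, 0],
    [-6, 0, -15, 0, 0, 0],
    [-6, 0, -15, 0, 0, 0],
    [-6, 0, -15, 0, 0, 0],
  ],
)

```text
clock: 17.9
tcp_pos: [0.5312, 0.2299, 0.1527]
tool_rot: [0.793, 0.609, 0.0, 0.0]
ft_force: [-0.9, -0.1, -1.5]
opening: 0.0219
```

Run:
```python
from h import *
import cv2
o=arm.observe();print(o["clock"],o["joint_velocities"].round(3))
i=camera_info("wrist");im=read_camera("wrist")[:,:,::-1].copy()
for P in [(-.075,-.055),(-.075,.055),(.075,.055),(.075,-.055)]:
    u=proj("wrist",(*tray(*P),0),i);cv2.circle(im,(int(u[0]),int(u[1])),3,(255,0,0),-1)
cv2.imwrite("pics/w11.png",im);np.savez("w11.npz",**i)
st=measured();p=st[0];R=st[1];yaw=np.degrees(np.arctan2(R[1,0],R[0,0]));print(p,yaw)
b=ecen(.5325,-.0755,122,z=.16,back=.05);print(b)
calls(st,interp((*p,yaw),b,10)+[b,b])
```

```text
17.9 [ 0.004  0.037  0.027  0.001 -0.003  0.002]
[0.53068235 0.22988365 0.15157616] 75.01054361890317
(np.float64(0.5589959632116602), np.float64(-0.1179024048078213), 0.16, 122)
[[-3.29, 1.17, -0.08, -0.1, 0.0, -4.7], [-6.57, 2.35, -0.17, -0.1, 0.0, -9.4], [-9.86, 3.52, -0.25, -0.1, 0.0, -14.1], [-13.15, 4.69, -0.34, -0.1, 0.0, -18.8], [-16.43, 5.86, -0.42, -0.1, 0.0, -23.5], [-19.72, 7.04, -0.5, -0.1, 0.0, -28.2], [-23.0, 8.21, -0.59, -0.1, 0.0, -32.9], [-26.29, 9.38, -0.67, -0.1, 0.0, -37.6], [-29.58, 10.56, -0.75, -0.1, 0.0, -42.3], [-32.86, 11.73, -0.84, -0.1, 0.0, -47.0], [-32.86, 11.73, -0.84, -0.1, 0.0, -47.0], [-32.86, 11.73, -0.84, -0.1, 0.0, -47.0]]
```

View pics/w11.png

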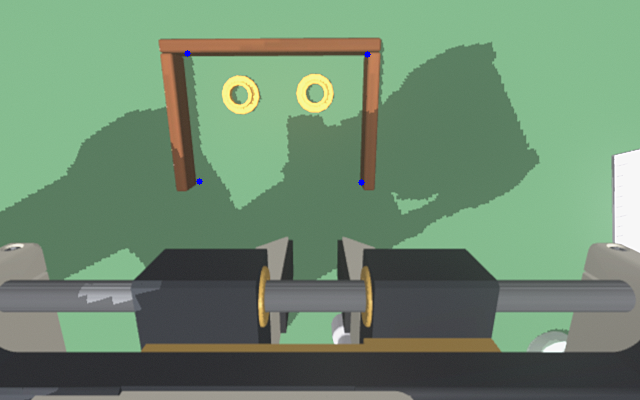

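Two eyelets now lie in the tray at (240,95) and (315,93), clear of the walls. Moving over to stand behind the middle one.

Emit:
apply_moves(
  series=[
    [-3.3, 1.2, -0.1, 0, 0, -4.7],
    [-6.6, 2.3, -0.2, 0, 0, -9.4],
    [-9.9, 3.5, -0.3, 0, 0, -14.1],
    [-13.1, 4.7, -0.3, 0, 0, -18.8],
    [-16.4, 5.9, -0.4, 0, 0, -23.5],
    [-19.7, 7, -0.5, 0, 0, -28.2],
    [-23, 8.2, -0.6, 0, 0, -32.9],
    [-26.3, 9.4, -0.7, 0, 0, -37.6],
    [-29.6, 10.6, -0.8, 0, 0, -42.3],
    [-32.9, 11.7, -0.8, 0, 0, -47],
    [-32.9, 11.7, -0.8, 0, 0, -47],
    [-32.9, 11.7, -0.8, 0, 0, -47],
  ],
)

```text
clock: 19.15
tcp_pos: [0.5584, -0.1177, 0.1585]
tool_rot: [0.486, 0.874, -0.0, -0.002]
ft_force: [0.2, 0.4, 0.9]
opening: 0.0218
```

Emit:
apply_moves(
  series=[
    [0, 0, 0, 0, 0, 0],
    [0, 0, 0, 0, 0, 0],
  ],
)

```text
clock: 19.35
tcp_pos: [0.5592, -0.1161, 0.1598]
tool_rot: [0.484, 0.875, 0.0, -0.001]
ft_force: [-0.3, 0.4, -0.4]
opening: 0.0221
```

Run:
```python
from h import *
import cv2
o=arm.observe();print(o["clock"],o["joint_velocities"].round(3))
i=camera_info("wrist");im=read_camera("wrist")[:,:,::-1].copy()
print(proj("wrist",(.5325,-.0755,.005),i))
cv2.imwrite("pics/w12.png",im);np.savez("w12.npz",**i)
st=measured();print(st[0])
b=ecen(.5325,-.0755,122,z=.003,back=.05);print(b,rows(st,[b]))
```

```text
19.35 [ 0.002 -0.006 -0.008 -0.001 -0.001 -0.005]
[315.79029058 132.28844999]
[ 0.55933161 -0.11615121  0.15997767]
(np.float64(0.5589959632116602), np.float64(-0.1179024048078213), 0.003, 122) [[-0.15, -0.11, 15.7, -0.0, -0.1, 0.1]]
```

View pics/w12.png

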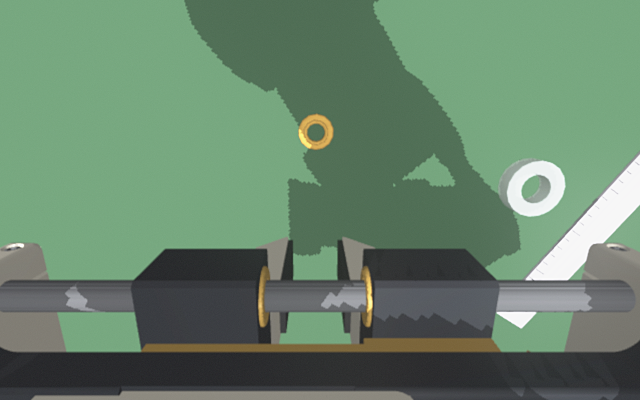

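The middle eyelet is at (316,132), as predicted. Descending.

Emit:
apply_moves(
  series=[
    [0, 0, 2.5, 0, 0, 0],
    [0, 0, 5, 0, 0, 0],
    [-0.1, -0.1, 7.5, 0, 0, 0],
    [-0.1, -0.1, 10, 0, 0, 0],
    [-0.1, -0.1, 12.3, 0, 0, 0],
    [-0.1, -0.1, 13.8, 0, 0, 0],
    [-0.1, -0.1, 14.7, 0, 0, 0],
    [-0.1, -0.1, 15.3, 0, 0, 0],
    [-0.1, -0.1, 15.6, 0, 0, 0],
    [-0.1, -0.1, 15.6, 0, 0, 0],
    [-0.1, -0.1, 15.6, 0, 0, 0],
  ],
)

```text
clock: 20.5
tcp_pos: [0.5596, -0.1188, 0.0049]
tool_rot: [0.484, 0.875, 0.0, 0.0]
ft_force: [-0.6, -0.8, 0.0]
opening: 0.022
```

Run:
```python
from h import *
o=arm.observe();print(o["clock"],o["ft_force"],o["joint_velocities"].round(3))
st=measured();p=st[0];R=st[1];yaw=np.degrees(np.arctan2(R[1,0],R[0,0]));print(p,yaw)
a=np.radians(yaw);u=np.array([np.cos(a),np.sin(a)]);v0=p[:2]+.0211*u
D=np.array([.5245,.081])
t=tray(.0,-.008)
s0=[ecen(*(v0+d*u),yaw) for d in (.006,.011,.015,.019,.023,.027,.031,.037)]
e=v0+.037*u
w=[(*e,yaw),(.470,.02,120),(.459,.055,106),(.459,.10,92),(.472,.17,80),(*t,75)]
print(np.round(w,3))
tg=s0+path(w,.012,3)
for k in tg[::3]:
    a=np.radians(k[3]);f=np.array(k[:2]);d=D-f;print(np.round([*k[:2],k[3],d@[np.cos(a),np.sin(a)],d@[np.sin(a),-np.cos(a)]],3))
print(len(tg));calls(st,tg)
```

```text
20.5 [-0.57283307 -0.76941429  0.03498951] [-0.002 -0.003  0.001 -0.001  0.    -0.001]
[ 0.55957268 -0.1187744   0.00490466] 122.0487093864888
[[ 5.29000e-01 -7.00000e-02  1.22049e+02]
 [ 4.70000e-01  2.00000e-02  1.20000e+02]
 [ 4.59000e-01  5.50000e-02  1.06000e+02]
 [ 4.59000e-01  1.00000e-01  9.20000e+01]
 [ 4.72000e-01  1.70000e-01  8.00000e+01]
 [ 5.12000e-01  2.86000e-01  7.50000e+01]]
[ 5.56000e-01 -1.14000e-01  1.22049e+02  1.82000e-01  7.60000e-02]
[ 5.49000e-01 -1.03000e-01  1.22049e+02  1.69000e-01  7.60000e-02]
[ 5.43000e-01 -9.20000e-02  1.22049e+02  1.57000e-01  7.60000e-02]
[ 5.33000e-01 -7.70000e-02  1.21819e+02  1.39000e-01  7.60000e-02]
[ 5.1300e-01 -4.7000e-02  1.2113e+02  1.0400e-01  7.6000e-02]
[ 4.93000e-01 -1.70000e-02  1.20442e+02  6.90000e-02  7.70000e-02]
[4.7500e-01 1.3000e-02 1.1507e+02 4.0000e-02 7.3000e-02]
[4.63000e-01 4.70000e-02 1.02194e+02 2.10000e-02 6.70000e-02]
[ 4.6000e-01  8.2000e-02  9.1455e+01 -3.0000e-03  6.4000e-02]
[ 4.6400e-01  1.1800e-01  8.5388e+01 -3.2000e-02  6.3000e-02]
[ 4.7000e-01  1.5300e-01  7.9835e+01 -6.1000e-02  6.7000e-02]
[ 
[... 1094 characters left out ...]
.0, 3.3], [2.35, 0.28, 0.0, 0.0, 0.0, 5.3], [3.52, 0.52, 0.0, 0.0, 0.0, 7.3], [4.69, 0.76, 0.0, 0.0, 0.0, 9.3], [5.86, 1.0, 0.0, 0.0, 0.0, 11.4], [7.03, 1.25, 0.0, 0.0, 0.0, 13.4], [8.18, 1.57, 0.0, 0.0, 0.0, 14.9], [9.28, 2.04, 0.0, 0.0, 0.0, 15.4], [10.39, 2.51, 0.0, 0.0, 0.0, 15.9], [11.49, 2.98, 0.0, 0.0, 0.0, 16.4], [12.59, 3.45, 0.0, 0.0, 0.0, 16.8], [13.69, 3.92, 0.0, 0.0, 0.0, 17.3]]
[[1.19, 0.12, 0.0, 0.0, 0.0, 0.5], [2.38, 0.24, 0.0, 0.0, 0.0, 1.0], [3.53, 0.36, 0.0, 0.0, 0.0, 1.4], [4.29, 0.43, 0.0, 0.0, 0.0, 1.8], [4.8, 0.48, 0.0, 0.0, 0.0, 2.0], [5.14, 0.52, 0.0, 0.0, 0.0, 2.1], [5.44, 0.55, 0.0, 0.0, 0.0, 2.2], [5.74, 0.58, 0.0, 0.0, 0.0, 2.4], [5.82, 0.59, 0.0, 0.0, 0.0, 2.4]]
```

Emit:
apply_moves(
  series=[
    [0.6, 0, 0.2, 0, 0, 0],
    [1.1, 0, 0.2, 0, 0, 0],
    [1.5, 0, 0.2, 0, 0, 0],
    [1.9, 0, 0.2, 0, 0, 0],
    [2.3, 0, 0.2, 0, 0, 0],
    [2.7, 0, 0.2, 0, 0, 0],
    [3.1, 0, 0.2, 0, 0, 0],
    [3.7, 0, 0.2, 0, 0, 0],
    [4.4, 0, 0.2, 0, 0, 0.1],
    [5.2, 0, 0.2, 0, 0, 0.2],
    [6.2, -0.1, 0.2, 0, 0, 0.5],
    [7.3, -0.1, 0.2, 0, 0, 0.7],
  ],
)

```text
clock: 21.7
tcp_pos: [0.5189, -0.0566, 0.0023]
tool_rot: [0.49, 0.872, 0.0, -0.0]
ft_force: [-0.1, 0.2, -0.4]
opening: 0.0219
```

Emit:
apply_moves(
  series=[
    [1.2, 0, 0, 0, 0, 0.2],
    [2.4, -0.1, 0, 0, 0, 0.5],
    [3.6, -0.2, 0, 0, 0, 0.7],
    [4.8, -0.2, 0, 0, 0, 0.9],
    [6, -0.2, 0, 0, 0, 1.1],
    [7.1, -0.3, 0, 0, 0, 1.7],
    [7.9, -0.2, 0, 0, 0, 4.5],
    [8.6, -0.2, 0, 0, 0, 7.2],
    [9.3, -0.1, 0, 0, 0, 9.9],
  ],
)

```text
clock: 22.6
tcp_pos: [0.4698, 0.0222, 0.0023]
tool_rot: [0.564, 0.826, -0.0, -0.0]
ft_force: [0.9, 0.0, -0.5]
opening: 0.0221
```

Run:
```python
from h import *
import cv2
o=arm.observe();print(o["clock"],o["ft_force"],o["tcp_pos"])
cv2.imwrite("pics/w13.png",read_camera("wrist")[:,:,::-1].copy())
st=measured();p=st[0];R=st[1];yaw=np.degrees(np.arctan2(R[1,0],R[0,0]));print(p,yaw)
v0=p[:2]+.0211*R[:2,0]
t=tray(.0,-.008)
w=[(*v0,yaw),(.459,.055,105),(.459,.10,92),(.472,.17,80),(*t,75)]
print(np.round(w,3))
tg=path(w,.012,4)
print(len(tg));calls(st,tg)
```

```text
22.6 [ 0.86199903  0.0243207  -0.45942386] [0.46980901 0.02224053 0.00231931]
[0.46925317 0.02296329 0.0022631 ] 111.20021413014136
[[4.620e-01 4.300e-02 1.112e+02]
 [4.590e-01 5.500e-02 1.050e+02]
 [4.590e-01 1.000e-01 9.200e+01]
 [4.720e-01 1.700e-01 8.000e+01]
 [5.120e-01 2.860e-01 7.500e+01]]
26
[[0.3, -0.01, -0.07, -0.0, -0.1, 1.5], [0.89, -0.02, -0.07, -0.1, -0.1, 4.4], [1.77, 0.11, -0.07, -0.1, -0.0, 7.7], [2.91, 0.42, -0.07, -0.1, -0.0, 11.2], [4.05, 0.73, -0.07, -0.1, -0.0, 14.7], [5.21, 1.04, -0.07, -0.1, -0.0, 18.1], [6.29, 1.53, -0.07, -0.1, -0.0, 20.6], [7.34, 2.09, -0.07, -0.1, -0.0, 22.6], [8.39, 2.65, -0.07, -0.1, -0.0, 24.7], [9.44, 3.21, -0.07, -0.1, -0.0, 26.7], [10.5, 3.78, -0.07, -0.1, -0.0, 28.7], [11.55, 4.35, -0.07, -0.1, -0.0, 30.7]]
[[1.19, 0.13, 0.0, 0.0, 0.0, 0.9], [2.37, 0.31, 0.0, 0.0, 0.0, 1.3], [3.55, 0.5, 0.0, 0.0, 0.0, 1.8], [4.74, 0.68, 0.0, 0.0, 0.0, 2.3], [5.92, 0.87, 0.0, 0.0, 0.0, 2.8], [7.1, 1.05, 0.0, 0.0, 0.0, 3.3], [8.29, 1.23, 0.0, 0.0, 0.0, 3.8], [9.47, 1.42, 0.0, 0.0, 0.0, 4.3], [10.44, 1.57, 0.0, 0.0, 0.0, 4.7], [11.09, 1.67, 0.0, 0.0, 0.0, 4.9], [11.52, 1.74, 0.0, 0.0, 0.0, 5.1], [11.81, 1.78, 0.0, 0.0, 0.0, 5.2]]
[[0.3, 0.02, 0.0, 0.0, 0.0, 0.1], [0.57, 0.04, 0.0, 0.0, 0.0, 0.2]]
```

View pics/w13.png

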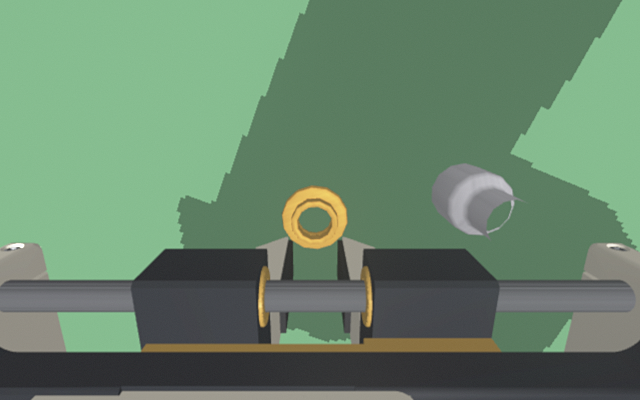

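Nested at (315,217), with the die passing on the right at (475,200) and clear. I'll turn and go on toward the tray.

Emit:
apply_moves(
  series=[
    [0.3, 0, 0, 0, 0, 1.5],
    [0.9, 0, 0, 0, 0, 4.4],
    [1.8, 0.1, 0, 0, 0, 7.7],
    [2.9, 0.4, 0, 0, 0, 11.2],
    [4, 0.7, 0, 0, 0, 14.7],
    [5.2, 1, 0, 0, 0, 18.1],
    [6.3, 1.5, 0, 0, 0, 20.6],
    [7.3, 2.1, 0, 0, 0, 22.6],
    [8.4, 2.6, 0, 0, 0, 24.7],
    [9.4, 3.2, 0, 0, 0, 26.7],
    [10.4, 3.7, 0, 0, 0, 28.7],
    [11.3, 4.2, 0, 0, 0, 30.7],
  ],
)

```text
clock: 23.85
tcp_pos: [0.468, 0.1427, 0.0023]
tool_rot: [0.762, 0.647, -0.0, -0.0]
ft_force: [0.3, -0.3, -0.5]
opening: 0.0221
```

Run:
```python
from h import *
import cv2
o=arm.observe();print(o["clock"],o["ft_force"],o["tcp_pos"])
cv2.imwrite("pics/w14.png",read_camera("wrist")[:,:,::-1].copy())
st=measured();p=st[0];R=st[1];yaw=np.degrees(np.arctan2(R[1,0],R[0,0]));print(p,yaw)
v0=p[:2]+.0211*R[:2,0]
w=[(*v0,yaw),(*tray(-.004,-.065),77),(*tray(0,-.008),75)]
tg=path(w,.011,4)
print(len(tg));calls(st,tg)
```

```text
23.85 [ 0.29246505 -0.26438439 -0.45816518] [0.46795762 0.14273588 0.00231754]
[0.46832355 0.14381352 0.00240535] 80.6327717067943
17
[[0.27, 0.04, -0.06, 0.0, -0.0, 0.1], [0.82, 0.11, -0.06, 0.0, -0.0, 0.4], [1.63, 0.21, -0.06, 0.0, -0.0, 0.8], [2.72, 0.36, -0.06, 0.0, -0.0, 1.4], [3.81, 0.5, -0.06, 0.0, -0.0, 2.0], [4.9, 0.64, -0.06, 0.0, -0.0, 2.5], [5.99, 0.79, -0.05, 0.0, -0.0, 3.1], [7.07, 0.93, -0.05, 0.0, -0.0, 3.7], [8.16, 1.11, -0.05, 0.0, -0.0, 4.0], [9.24, 1.28, -0.05, 0.0, -0.0, 4.4], [10.33, 1.46, -0.05, 0.0, -0.0, 4.8], [11.09, 1.58, -0.05, 0.0, -0.0, 5.1]]
[[0.52, 0.04, 0.0, 0.0, 0.0, 0.2], [0.86, 0.06, 0.0, 0.0, 0.0, 0.3], [1.16, 0.08, 0.0, 0.0, 0.0, 0.4], [1.46, 0.1, 0.0, 0.0, 0.0, 0.5], [1.55, 0.11, 0.0, 0.0, 0.0, 0.5]]
```

View pics/w14.png

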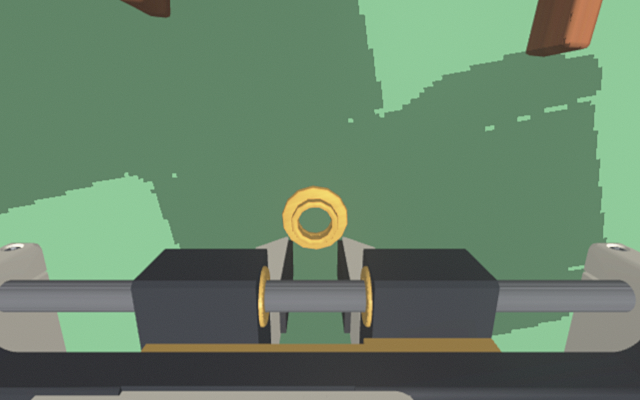

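Still nested, with the mouth of the tray ahead between (165,10) and (530,50). This is the final push.

Emit:
apply_moves(
  series=[
    [0.3, 0, 0, 0, 0, 0.1],
    [0.9, 0.1, 0, 0, 0, 0.4],
    [1.7, 0.2, 0, 0, 0, 0.8],
    [2.8, 0.4, 0, 0, 0, 1.4],
    [3.9, 0.5, 0, 0, 0, 2],
    [5, 0.6, 0, 0, 0, 2.5],
    [6.1, 0.8, 0, 0, 0, 3.1],
    [7.1, 0.9, 0, 0, 0, 3.7],
    [8.1, 1.1, 0, 0, 0, 4],
    [9.1, 1.3, 0, 0, 0, 4.4],
    [10, 1.4, 0, 0, 0, 4.8],
    [10.8, 1.5, 0, 0, 0, 5.1],
  ],
)

```text
clock: 25.1
tcp_pos: [0.5005, 0.247, 0.0023]
tool_rot: [0.79, 0.613, -0.0, -0.0]
ft_force: [0.1, 0.3, -0.4]
opening: 0.0221
```

Emit:
apply_moves(
  series=[
    [0.6, 0, 0, 0, 0, 0.2],
    [1, 0.1, 0, 0, 0, 0.3],
    [1.3, 0.1, 0, 0, 0, 0.4],
    [1.5, 0.1, 0, 0, 0, 0.5],
    [1.7, 0.1, 0, 0, 0, 0.5],
    [1.8, 0.1, 0, 0, 0, 0.5],
    [1.8, 0.1, 0, 0, 0, 0.5],
  ],
)

```text
clock: 25.8
tcp_pos: [0.5057, 0.2635, 0.0024]
tool_rot: [0.793, 0.61, -0.0, -0.0]
ft_force: [0.5, 0.4, 0.6]
opening: 0.022
```

Run:
```python
from h import *
import cv2
o=arm.observe();print(o["clock"],o["ft_force"],o["tcp_pos"])
cv2.imwrite("pics/w15.png",read_camera("wrist")[:,:,::-1].copy())
```

```text
25.8 [0.46632918 0.35476624 0.6008093 ] [0.5057249  0.26346633 0.00235427]
```

View pics/w15.png

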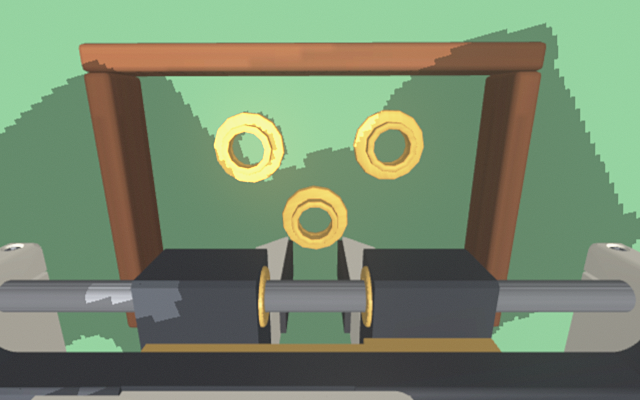

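All three are inside, at (249,147), (389,145) and (315,217). I'll back off, lift and check.

Emit:
apply_moves(
  series=[
    [-0.3, 0, 0, 0, 0, 0],
    [-0.8, 0, 0, 0, 0, 0],
    [-1.8, 0, 0, 0, 0, 0],
    [-3, 0, 0, 0, 0, 0],
    [-4, 0, -1.5, 0, 0, 0],
    [-5, 0, -4.5, 0, 0, 0],
    [-6, 0, -8, 0, 0, 0],
    [-6, 0, -12, 0, 0, 0],
    [-6, 0, -16, 0, 0, 0],
    [-6, 0, -19, 0, 0, 0],
    [-6, 0, -20, 0, 0, 0],
    [-6, 0, -20, 0, 0, 0],
  ],
)

```text
clock: 27.05
tcp_pos: [0.4908, 0.205, 0.2033]
tool_rot: [0.793, 0.61, 0.001, 0.0]
ft_force: [-0.2, 0.2, -0.6]
opening: 0.0221
```

Emit:
apply_moves(
  series=[
    [-3, 0, 0, 0, 0, 0],
    [-6, 0, 0, 0, 0, 0],
    [-6, 0, 0, 0, 0, 0],
    [-6, 0, 0, 0, 0, 0],
    [-6, 0, 0, 0, 0, 0],
  ],
)

```text
clock: 27.55
tcp_pos: [0.4748, 0.1478, 0.2013]
tool_rot: [0.793, 0.61, -0.001, -0.001]
ft_force: [-0.5, -0.1, 0.5]
opening: 0.0224
```

Run:
```python
from h import *
import cv2
o=arm.observe();print(o["clock"],o["ft_force"],o["tcp_pos"],o["joint_velocities"].round(3))
i=camera_info("wrist");cv2.imwrite("pics/w16.png",read_camera("wrist")[:,:,::-1].copy());np.savez("w16.npz",**i)
cv2.imwrite("pics/s16.png",cv2.resize(read_camera("scene")[130:270,170:500,::-1],None,fx=2.4,fy=2.4,interpolation=cv2.INTER_CUBIC))
a=read_camera("side")[:,:,::-1];b=cv2.imread("pics/side0.png")
cv2.imwrite("pics/d16.png",a.copy())
```

```text
27.55 [-0.45656768 -0.14627591  0.52744005] [0.47479325 0.14781675 0.20131831] [ 0.009 -0.002 -0.011 -0.     0.003 -0.002]
```

View pics/w16.png

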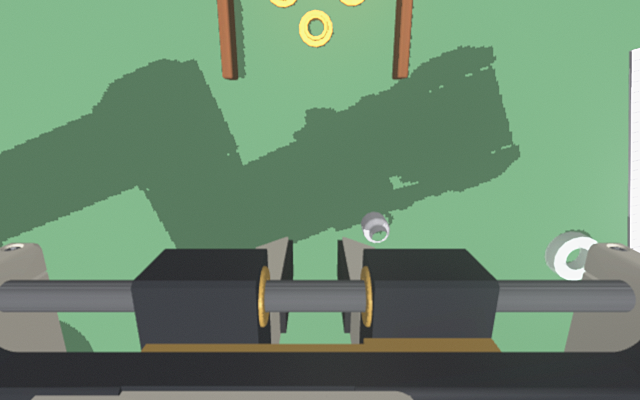

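View pics/s16.png

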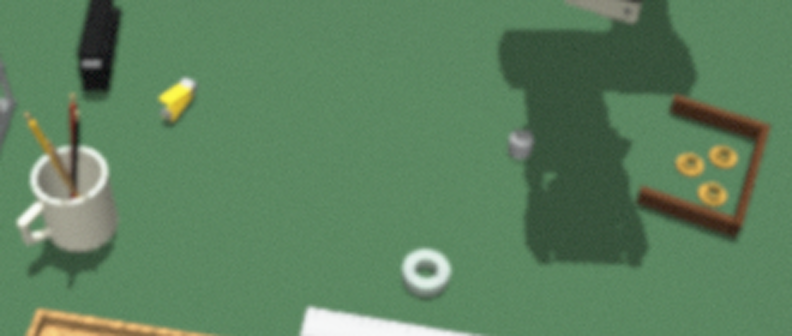

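View pics/d16.png

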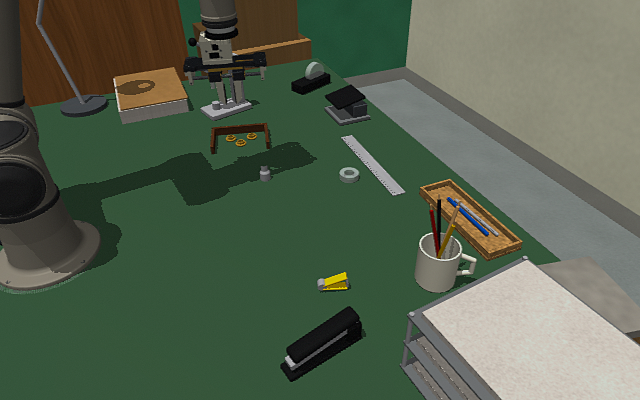

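All three eyelets lie flat inside the walls. In the side view the die (264,173), tape (349,175), ruler, staple remover, mug and stapler are where they were at the start. Handing in.

Run:
```python
from h import *
import cv2
im=cv2.imread("pics/s16.png")
for uv in[(690,164),(723,157),(712,195)]:
    q=ray("scene",crop(*uv,170,130,2.4),.006)[:2]-TO;print(np.round([TX@q,TY@q],3))
print(arm.close_job())
```

```text
[ 0.001 -0.01 ]
[-0.027  0.023]
[0.037 0.025]
the job is handed in; nothing more can be done
None
```

All three eyelets are lying flat and fully inside the catch tray. I handed the job in at about 27.7 s of the 72 s allowed, with the hand lifted clear.

I swept each eyelet along the desk, held in the notch between the two fingertips set about 22 mm apart, with the tips 2–3 mm above the desk. Nothing was pinched or lifted.

**Positions:** measured from the scene camera in the tray's own axes, they rest at about (−27, 23), (37, 25) and (1, −10) mm. That leaves at least 16 mm to the walls and about 29 mm to the open side, going by camera measurements good to a few millimetres.

**Other objects:** the die, tape roll, ruler, staple remover, mug and stapler look unmoved in the side view. I compared the pictures by eye, not by measurement.

**Forces:** wrist readings stayed under about 2 N wherever I read them. None of the checks failed; the cameras disagreed by up to about 5 mm on the starting positions, which the notch absorbed.

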